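# Lock the tilting drilling table and hold the blank flush on it

### The arm

A 6-joint arm with a two-finger parallel gripper is mounted at the origin on a cart in front of the work surface, level with it; the furniture and walls round the work are solid. World frame = base frame: x ahead of the robot, y to its left, z up, the work surface at z = 0. Lengths are in m, angles in rad, forces in N, time in s.
With the tool pointing down it reaches from about 0.35 to 0.975 m from the base axis. Payload 4.9 kg.
Tool frame: the origin (TCP) lies at the very end of the fingers, on their centre line; the grasp point (between the pads) lies 19 mm behind it (ctrl.grasp_offset is the distance from the TCP to the grasp point, in m); z points along the fingers, y is the line along which they close (so a half turn about z gives the same grasp; the last joint's range is limited). The gripper opens to 85 mm and grips with 20 to 120 N. Pads are 22 mm wide; open, the fingers measure 114 mm over their backs; the gripper's body (76 mm by 85 mm) begins 54 mm behind the grasp point. The pads swing forward as they close: fully open they stand 13 mm farther back than shut.
Start: joints at [-1.347, 0.053, 1.613, -0, 1.476, -0.119], TCP at [0.21, -0.589, 0.198] pointing down, gripper open.
Joint ranges: [-3.01, 3.01], [-1.01, 2.22], [0.06, 2.58], [-1.02, 4.17], [0.09, 2.62], [-3.14, 3.14]. Speed limits (rad/s): [2.57, 2.57, 3.14, 3.14, 3.14, 3.14].

### API

Orientations are given as a rotation vector (axis times angle).
In Python, from station import ctrl, optics gives the robot as it stands.
- The arm moves only by the shell command python3 -m handwheel 'ROWS' [OPENING] [FORCE]. ROWS is JSON, a list of rows, each an object of numbers: "tx", "ty", "tz": the shift along the tool's x, y, z in mm; "roll": the turn about the tool's z in rad. A call has 1 to 12 rows; each row shifts and turns the commanded pose from where the row before left it, along the tool's axes as they then stand; what a row does not reach is not made up. A row lasts 1/12 s, in which the tool goes at most 41.7 mm and 7.16 degrees, less where a joint would pass 70% of its speed; a pose out of reach is approached as far as the arm can. A call with a gripper value outside its range is refused whole. OPENING is the finger opening in mm, from 0 to 85.4, set as the call begins (- or left out, the last holds). The fingers move at their own pace and stop on an object; FORCE is the grip in N (left out, the last holds). Time passes only in rows, so rows that do not move let the fingers close. It gives the time, the measured TCP pose, the force, the opening and the grip force at its end, in the units of the state.
- ctrl.get_obs(): the state, without advancing time (a new reading comes with each control period).
- optics.get_image(name): name is "scene" or "side" or "wrist"; returns (picture, depth): 480x640x3 uint8, red, green, blue; 480x640 float32, m along the optical axis (not along the pixel's ray), 0 where there is no reading.
- optics.camera_params(name): a dict with "mtx" (3x3 intrinsics, pixels), "k1" (the pictures are not rectified: a ray, as slopes to the right and down, at radius r is drawn at 1 + k1 r^2 times it, then the intrinsics apply), "extrinsics" (4x4, takes a point from camera to world coordinates); the wrist camera has in their place "tool_from_camera" (4x4, takes a point from camera to tool coordinates, whose origin is the TCP and whose axes are the flange's). Camera axes: x right, y down, z forward; pixel columns grow to the right and rows downward; lengths in m; the calibration is good to about 2 mm. A picture is of the moment at which its call begins: read the wrist's pose just before it. camera_params takes no time and is no camera call.
- ctrl.finish_job(): hands the job in; it is judged then, once.
The state is a dict: "t": time; "q": joint angles; "dq": joint speeds; "effort": joint torques, N m; "tool_pos": TCP position; "tool_rot": TCP orientation; "contact_force": force on the tool from outside, world axes, zero at the start; "wrist_torque": the same for the moment, N m; "opening": finger opening in m; "grip_force": force on a finger pad.
Only numpy, scipy, OpenCV 4.12 (cv2) and the standard library are available. Lean on these libraries where they do the work, as an engineer would, in place of code of your own. Each camera call takes 0.05 s, during which the arm holds its last target. There are 200 camera calls.

### The job

The small offcut is to be drilled at the angle the tilting drilling table has been set to. First lock the table: take the T-handled square key out of the drill-bit stand, put it fully into the square socket of the table's cam lock, turn it clockwise (seen from above) as far as it goes and leave it in there. Then pick up the small oblong wooden offcut lying at the front left of the bench, lay its broad underside flat on the middle of the sloping table, square to the table's edges, without shifting the table's angle or disturbing the things around, and finish while still holding it there, gripped and pressed flush with a light steady push: do not let go.

Things in the scene. Friction and masses are not known exactly. Their poses are not given: they have to be found in the camera images.
- drill_table: Tilting drilling table, fixed. Grey base 170 (x) x 190 (y, -110 to +80) x 12 mm; origin at bench level, x along the rise of the slope (away from the robot at yaw 0), z up. Hinge along y at x = -65, z = 45 mm. Table plate (plywood on aluminium) 118 mm up the slope x 108 mm wide, its top edge up to 130 mm high. The cam lock stands at x = 43, y = -86.5 mm, its top 83 mm high.
- tilt (a joint): Tilt of the table. Its slope against the horizontal is 0.45 rad + this value (0.33 to 0.60 rad at the start, it differs each time). Unlocked, the hinge is held by light friction only: a push of about 3 N square on the middle of the face swings it down. Locked, it stands a push of 20 N there.
- table_face (a point): Centre of the table's plywood upper face. x points up the slope, y along the hinge (to the left when looking up the slope), z out of the face at right angles to it. The face reaches 59 mm from here along x and 54 mm along y either way; it is flat, with no rim or ledge.
- table_top_edge (a point): Middle of the table face's upper edge (same axes as table_face, 57 mm up the slope from it).
- lock_cam (a joint): Turn of the cam lock, rad, growing clockwise seen from above. 0 to 0.25 at the start (loose), stop at 1.40. From about 0.8 the cam's lobe begins to press on the table's steel quadrant and resists a little (under 0.3 N m); from 1.1 the table is locked. It stays where it is left.
- cam_socket (a point): Mouth of the square socket in the top of the round cam head (33 mm across), on the cam's upright axis, 83 mm over the bench. The socket is 10.5 mm square with a small chamfer and 22 mm deep; this point turns with the cam and its x and y axes are square to the socket's sides, z up.
- lock_key: Steel T-handled key, standing upright in the bit stand, 120 g. Origin at its tip, z up the shank. Shank 9 mm square (7 mm on the last 6 mm), sides square to x and y: it fits the socket in any of four quarter turns. Handle: flat-sided bar centred 105 mm above the tip, 52 mm along y, 14 mm along x, 16 mm high; grip it from above across its 14 mm.
- bit_stand: Fixed wooden drill-bit stand, 58 mm (x) x 150 mm (y) x 42 mm high, origin at the centre of its underside. Short drill bits stick up to 30 mm out of it. The key stands 35 mm deep in an 11.5 mm square hole at y = +45 mm.
- blank_foot (a point): Centre of the underside of the offcut (the workpiece), a loose oblong wooden block 36 mm (x) x 81 mm (y) x 26 mm (z up) lying flat on the bench, 30 to 60 g. The axes are along its edges. Grip it across its 36 mm. Its broad 36 x 81 mm underside goes flat on the table.
- blank: The same offcut: same point as blank_foot, but the block's edges are turned by -0.50 rad about z from this body's axes; use point blank_foot for directions.
- calliper: Spring calliper lying on the bench in front of the table, 115 x 75 x 11 mm. Leave it alone.
- finial: Turned wooden foot standing upright behind the table, 38 mm across, 81 mm high, origin at the centre of its underside. Leave it alone.
- glue_bottle: Glue bottle standing behind the table to the left, 58 mm across, 161 mm high, origin at the centre of its underside. Leave it alone.
There are look-alikes about, which are no part of the job. Several things look just like the blank: the one meant starts farthest from the robot's base.

How it is judged:
On the way, in this order (a step that is already met when the one before it is completed fails the run):
1. the key is seated in the socket of the cam lock (z of lock_key in the frame of cam_socket below -0.014 m and horizontal distance between lock_key and cam_socket below 0.004 m), for 0.1 s.
2. the cam lock is turned home with the key in it (all of step 1 and value of joint lock_cam above 1.1 rad), for 0.2 s.
3. the offcut is lifted clear of the bench in the fingers (height (world z) of blank above 0.03 m and contact force between the fingers and blank above 2 N), for 0.1 s.
At the end, for the whole second after the job is handed in: Cam past 1.1 rad, key in it 14 mm or deeper; table edge within 5 mm of its start; offcut on the table face within 2 mm and 0.04 rad, centred within 20 mm, square within 0.14 rad; still gripped (over 4 N), pressed on with 2 to 25 N, at rest (all of step 2 and distance of table_top_edge from where it was at the start of the episode below 0.005 m and angle between the z axis of blank_foot and the z axis of table_face, either way round below 0.04 rad and z of blank_foot in the frame of table_face between -0.002 and 0.002 m and distance between blank_foot and table_face below 0.02 m and (angle between the x axis of blank_foot and the x axis of table_face, either way round below 0.14 rad or angle between the x axis of blank_foot and the y axis of table_face, either way round below 0.14 rad) and contact force between blank and drill_table between 2 and 25 N and contact force between the fingers and blank above 4 N and linear speed of blank below 0.01 m/s); the arm keeps its last pose, push and grip.
It fails at once if the table was swung out of its set angle (distance of table_top_edge from where it was at the start of the episode above 0.012 m).
It fails at once if the calliper, turned foot or glue bottle was disturbed (distance of any of calliper, finial, glue_bottle from where it was at the start of the episode above 0.03 m).
It also fails if it takes over 64 s, if anything falls off the work surface, if the arm or the gripper's body presses on something with over 40 N, if the wrist force passes 120 N, or if a joint passes its speed limit or range.

## Working session

There is one attempt and no reset: what is moved stays moved. The work goes in short steps, Python scripts to look and compute and a shell command to move; the robot and the scene stay as the last step left them, time stands still between calls to the robot, and variables do not carry over. Pictures are saved under pics/ and viewed, at most 10 in all, crops included, and the job is handed in when it is done.

```bash
ls; mkdir -p pics
python3 - <<'E'
from station import ctrl, optics
import cv2,numpy as np
for n in ["scene","side"]:
    im,d=optics.get_image(n); cv2.imwrite(f"pics/{n}0.png",im[:,:,::-1]); np.savez(f"pics/{n}0.npz",im=im,d=d)
    p=optics.camera_params(n); print(n,p)
print(optics.camera_params("wrist")); print(ctrl.get_obs(),ctrl.grasp_offset)
E
```

```text
pics
scene {'mtx': array([[505.0975791 ,   0.        , 320.05229832],
       [  0.        , 505.0975791 , 247.67499766],
       [  0.        ,   0.        ,   1.        ]]), 'k1': -0.030251913651432955, 'extrinsics': array([[-0.71748593, -0.3565318 ,  0.59841375, -0.13140662],
       [-0.69648993,  0.38045888, -0.60840185,  0.66567502],
       [-0.01075722, -0.85330892, -0.52129471,  0.71522835],
       [ 0.        ,  0.        ,  0.        ,  1.        ]])}
side {'mtx': array([[557.40183084,   0.        , 313.22566533],
       [  0.        , 557.40183084, 232.95843905],
       [  0.        ,   0.        ,   1.        ]]), 'k1': -0.07158409461860629, 'extrinsics': array([[ 0.99784479,  0.03305575, -0.05668412,  0.63296221],
       [ 0.06520935, -0.59584116,  0.80045053, -0.91559783],
       [-0.00731524, -0.80242173, -0.59671254,  0.7498305 ],
       [ 0.        ,  0.        ,  0.        ,  1.        ]])}
{'mtx': array([[388.00534517,   0.        , 319.76225336],
       [  0.        , 388.00534517, 239.06148884],
       [  0.        ,   0.        ,   1.        ]]), 'k1': 0.0124688508
[... 352 characters left out ...]
 1.00000000e+00]])}
{'t': 0.1, 'q': array([-1.34702302e+00,  5.33077941e-02,  1.61416017e+00,  2.92052883e-05,
        1.47596122e+00, -1.18997583e-01]), 'dq': array([ 0.0010831 , -0.00241385, -0.00370609,  0.00039303,  0.00183618,
        0.00109552]), 'effort': array([ 1.09825349e-03, -3.94902384e+01, -3.71363640e+01, -1.05337549e-04,
        3.93632508e-03, -1.78955014e-05]), 'tool_pos': array([ 0.20993442, -0.58803473,  0.1965734 ]), 'tool_rot': array([-3.09375863e+00, -5.35473905e-01,  1.05395818e-04]), 'contact_force': array([ 0.28308406, -0.91282631, -0.71703398]), 'wrist_torque': array([ 0.00701236,  0.01790695, -0.01265891]), 'grip_force': 0.0, 'opening': 0.08539511837808897} 0.0187
```

View pics/scene0.png

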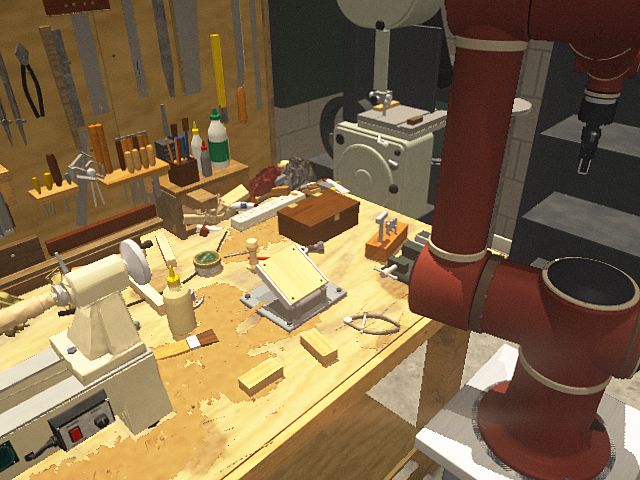

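View pics/side0.png

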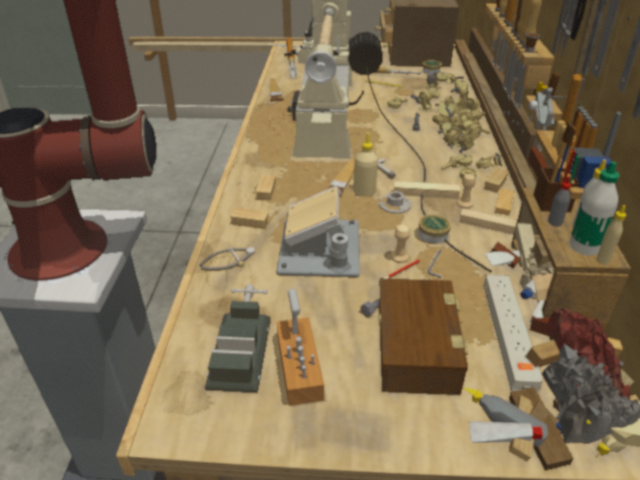

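The views show the table (side 320,225), cam lock (338,243), the key in the stand (294,303), two identical blocks (265,187) and (250,217), and the calliper (228,258).

```bash
cat > h.py <<'E'
import numpy as np, cv2
from scipy.spatial.transform import Rotation as R
from station import ctrl, optics
def dist(p): return np.array([p["k1"],0,0,0,0.])
def ext(n,p,obs=None):
    if n!="wrist": return p["extrinsics"]
    T=np.eye(4); T[:3,:3]=R.from_rotvec(obs["tool_rot"]).as_matrix(); T[:3,3]=obs["tool_pos"]
    return T@p["tool_from_camera"]
def xyz(n,d,obs=None):
    "world xyz map of a depth picture"
    p=optics.camera_params(n); v,u=np.mgrid[0:480,0:640].astype(np.float64)
    s=cv2.undistortPoints(np.stack([u,v],-1).reshape(-1,1,2),p["mtx"],dist(p)).reshape(480,640,2)
    c=np.dstack([s*d[...,None],d]); E=ext(n,p,obs)
    w=c@E[:3,:3].T+E[:3,3]; w[d<=0]=np.nan; return w
def proj(n,P,obs=None):
    p=optics.camera_params(n); E=np.linalg.inv(ext(n,p,obs))
    r,_=cv2.Rodrigues(E[:3,:3]); return cv2.projectPoints(np.atleast_2d(P).astype(float),r,E[:3,3],p["mtx"],dist(p))[0][:,0]
def ray(n,uv,z,obs=None):
    "world point on horizontal plane z"
    p=optics.camera_params(n); E=ext(n,p,obs)
    s=cv2.undistortPoints(np.array(uv,float).reshape(-1,1,2),p["mtx"],dist(p))[:,0]
    g=np.c_[s,np.ones(len(s))]@E[:3,:3].T; return E[:3,3]+g*((z-E[2,3])/g[:,2])[:,None]
E
python3 - <<'E'
from h import *
for n,px in (("side",dict(table=(320,220),cam=(338,236),key=(293,300),blkA=(266,183),blkB=(250,215),stand=(300,360),fin=(403,232),bottle=(366,165),cal=(228,258))),("scene",dict(table=(298,270),blkA=(260,376),blkB=(318,346),key=(382,220),cal=(375,325)))):
    f=np.load(f"pics/{n}0.npz"); w=xyz(n,f["d"])
    for k,(u,v) in px.items(): print(n,k,w[v,u].round(3))
f=np.load("pics/side0.npz");im=f["im"][:,:,::-1];w=xyz("side",f["d"])
a=cv2.resize(im[150:330,200:420],None,fx=3.6,fy=3.3,interpolation=cv2.INTER_CUBIC); cv2.imwrite("pics/s1.png",a[:600,:800])
# heights 14..40mm blobs near blocks, top face
m=(w[...,2]>.018)&(w[...,2]<.034)&(w[...,0]>.3)&(w[...,0]<.75)&(w[...,1]>0)
m=cv2.morphologyEx(m.astype(np.uint8),cv2.MORPH_OPEN,np.ones((3,3)))
k,l,s,c=cv2.connectedComponentsWithStats(m)
for i in range(1,k):
    if s[i,4]>60:
        P=w[l==i]; r=cv2.minAreaRect((P[:,:2]*1000).astype(np.float32)); print(c[i].round(),s[i,4],r,P[:,2].mean())
E
```

```text
side table [ 0.582 -0.001  0.101]
side cam [ 0.619 -0.027  0.082]
side key [ 0.552 -0.256  0.121]
side blkA [0.433 0.261 0.023]
side blkB [0.417 0.111 0.029]
side stand [ 0.569 -0.334  0.065]
side fin [0.751 0.001 0.076]
side bottle [0.678 0.247 0.089]
side cal [ 0.386 -0.01   0.001]
scene table [0.557 0.036 0.089]
scene blkA [0.424 0.265 0.025]
scene blkB [0.401 0.133 0.026]
scene key [ 0.54  -0.24   0.112]
scene cal [ 0.375 -0.016  0.004]
[289.  44.] 81 ((382.46435546875, 1327.42919921875), (24.919755935668945, 169.49966430664062), 5.689671516418457) 0.02749022836482877
[322. 153.] 270 ((562.5988159179688, 417.7615661621094), (17.032434463500977, 154.7976531982422), 89.44877624511719) 0.02644915263104409
[266. 184.] 268 ((432.4673156738281, 258.0475769042969), (84.32276916503906, 37.2471809387207), 89.4263916015625) 0.02443661356436059
[365. 187.] 115 ((678.3900756835938, 250.47329711914062), (26.941192626953125, 54.426876068115234), 88.2813949584961) 0.02601283652447398
[250. 214.] 434 ((420.6817321777344, 121.4678955078125), (42.01049041748047, 97.96781921386719), 78.81832885742188) 0.025653068894719706
```

View pics/s1.png

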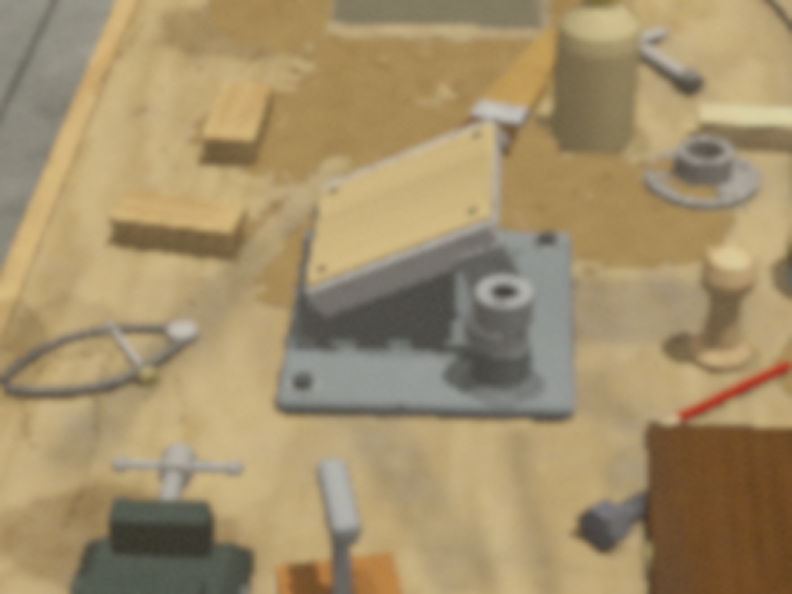

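The crop shows the table face, the cam socket at about side pixel (339,238), the key handle at (294,302), and block A at (265,187), which lies farther from the base (0.50 m) than B (0.44 m). I'll move over the key for a close look.

```bash
python3 -m handwheel '[{"tx":36,"ty":-17,"tz":-4},{"tx":36,"ty":-17,"tz":-4},{"tx":36,"ty":-17,"tz":-4},{"tx":36,"ty":-17,"tz":-4},{"tx":36,"ty":-17,"tz":-4},{"tx":36,"ty":-17,"tz":-4},{"tx":36,"ty":-17,"tz":-4},{"tx":36,"ty":-17,"tz":-4},{"tx":36,"ty":-17,"tz":-4},{"tx":36,"ty":-17,"tz":-4},{"tx":30,"ty":-14,"tz":-4},{}]'
python3 - <<'E'
from h import *
o=ctrl.get_obs(); print(o["t"],o["q"].round(3),o["tool_pos"],o["tool_rot"],o["contact_force"].round(2))
im,d=optics.get_image("wrist"); cv2.imwrite("pics/w1.png",im[:,:,::-1]); np.savez("pics/w1.npz",im=im,d=d,pos=o["tool_pos"],rot=o["tool_rot"])
f=np.load("pics/side0.npz");w=xyz("side",f["d"])
for u,v in [(278,95),(497,178),(505,200),(545,352),(520,447),(447,188),(487,218)]: print(u,v,w[v,u].round(3))
E
```

```text
$[0]: bad value
```

```bash
python3 -m handwheel '[{"tx":36,"ty":-17,"tz":-4,"roll":0}]'; python3 -m handwheel --help
```

```text
t: 0.18
tool_pos: [0.2347, -0.5625, 0.1998]
tool_rot: [-3.096, -0.526, 0.004]
contact_force: [0.5, -0.3, 0.7]
opening: 0.085
grip_force: 0.0invalid input: not JSON, or not a number
```

```bash
python3 -m handwheel '[{"tx":36,"ty":-17,"tz":-4,"roll":0},{"tx":36,"ty":-17,"tz":-4,"roll":0},{"tx":36,"ty":-17,"tz":-4,"roll":0},{"tx":36,"ty":-17,"tz":-4,"roll":0},{"tx":36,"ty":-17,"tz":-4,"roll":0},{"tx":36,"ty":-17,"tz":-4,"roll":0},{"tx":36,"ty":-17,"tz":-4,"roll":0},{"tx":36,"ty":-17,"tz":-4,"roll":0},{"tx":36,"ty":-17,"tz":-4,"roll":0},{"tx":30,"ty":-14,"tz":-4,"roll":0},{"tx":0,"ty":0,"tz":0,"roll":0},{"tx":0,"ty":0,"tz":0,"roll":0}]'
python3 - <<'E'
from h import *
o=ctrl.get_obs(); print(o["t"],o["q"].round(3),o["tool_pos"],o["tool_rot"],o["contact_force"].round(2))
im,d=optics.get_image("wrist"); cv2.imwrite("pics/w1.png",im[:,:,::-1]); np.savez("pics/w1.npz",im=im,d=d,pos=o["tool_pos"],rot=o["tool_rot"])
f=np.load("pics/side0.npz");w=xyz("side",f["d"])
for u,v in [(278,95),(497,178),(505,200),(545,352),(520,447),(447,188),(487,218)]: print(u,v,w[v,u].round(3))
E
```

```text
t: 1.18
tool_pos: [0.5163, -0.2829, 0.2414]
tool_rot: [-3.095, -0.541, 0.001]
contact_force: [0.6, -0.3, -0.2]
opening: 0.0857
grip_force: 0.0
1.1833 [-0.628 -0.055  1.648 -0.     1.549  0.597] [ 0.51626751 -0.28293177  0.24137482] [-3.09453610e+00 -5.40828041e-01  1.03129313e-03] [ 0.62 -0.28 -0.23]
278 95 [0.395 0.836 0.014]
497 178 [1.013 0.316 0.024]
505 200 [1.016 0.227 0.016]
545 352 [ 0.968 -0.287  0.053]
520 447 [ 0.893 -0.455  0.038]
447 188 [0.879 0.26  0.024]
487 218 [0.955 0.137 0.024]
```

View pics/w1.png

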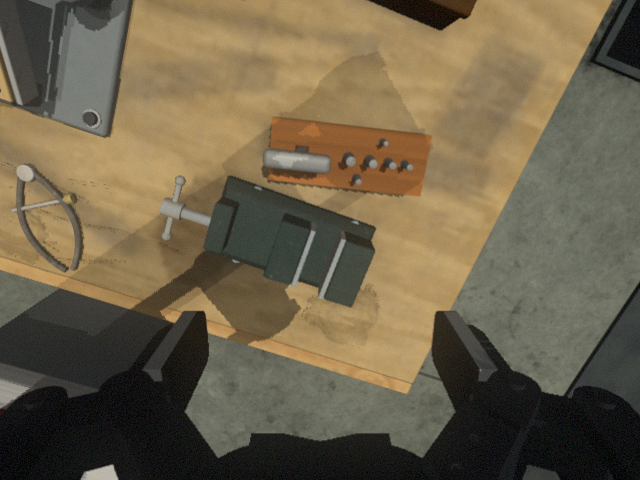

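The wrist view shows the key handle from about (264,157) to (330,164) and the table base at the upper left. I'll measure the handle.

```bash
cat >> h.py <<'E'
def snap(n,name):
    o=ctrl.get_obs(); im,d=optics.get_image(n); cv2.imwrite(f"pics/{name}.png",im[:,:,::-1])
    return o,im,d,xyz(n,d,o)
def rect(P):
    r=cv2.minAreaRect((P[:,:2]*1000).astype(np.float32)); b=cv2.boxPoints(r)
    e=b[1]-b[0],b[2]-b[1]; L=max(e,key=np.linalg.norm); a=np.degrees(np.arctan2(L[1],L[0]))
    return np.round(r[0],1),np.round(r[1],1),round((a+90)%180-90,1)
def totool(dw,o): return (R.from_rotvec(o["tool_rot"]).inv().apply(dw)*1000).round(1)
E
python3 - <<'E'
from h import *
f=np.load("pics/w1.npz"); o=dict(tool_pos=f["pos"],tool_rot=f["rot"]); w=xyz("wrist",f["d"],o)
roi=np.zeros((480,640),bool); roi[130:190,245:345]=1
m=roi&(w[...,2]>.105)&(w[...,2]<.135); P=w[m]; print(m.sum(),rect(P),np.percentile(P[:,2],[5,50,95]).round(4))
m2=np.zeros((480,640),bool); m2[100:215,250:445]=1; m2&=(w[...,2]>.034)&(w[...,2]<.048); print("stand",rect(w[m2]),np.median(w[m2][:,2]))
Pt=cv2.minAreaRect(np.argwhere(m)[:,::-1].astype(np.float32)); c=Pt[0]; print(Pt); b=cv2.boxPoints(Pt)
print("bpx",ray("wrist",[c],.12,o).round(4)); W=ray("wrist",b,.12,o)*1000; print(rect(W/1000))
c=ray("wrist",[c],.12,o)[0]; print("tool move to handle centre", totool(c-o["tool_pos"],o))
E
```

```text
1314 (array([ 551.2, -249.9]), array([14.8, 51.9]), np.float32(-76.9)) [0.1164 0.1205 0.1221]
stand (array([ 561.5, -293.6]), array([ 59. , 150.4]), np.float32(-76.5)) 0.042967894939134055
((296.0792236328125, 160.28659057617188), (67.8049545288086, 20.429832458496094), 6.340191841125488)
bpx [[ 0.552  -0.2499  0.12  ]]
(array([ 551.9, -249.8]), array([15.3, 51.7]), np.float32(-76.5))
tool move to handle centre [ 44.9 -19.  121.4]
```

```bash
python3 -m handwheel '[{"tx":0,"ty":0,"tz":0,"roll":-0.122},{"tx":0,"ty":0,"tz":0,"roll":-0.122},{"tx":0,"ty":0,"tz":0,"roll":-0.122},{"tx":0,"ty":0,"tz":0,"roll":-0.122},{"tx":0,"ty":0,"tz":0,"roll":-0.122},{"tx":0,"ty":0,"tz":0,"roll":-0.122},{"tx":0,"ty":0,"tz":0,"roll":-0.122},{"tx":0,"ty":0,"tz":0,"roll":-0.122},{"tx":0,"ty":0,"tz":0,"roll":-0.122},{"tx":0,"ty":0,"tz":0,"roll":-0.122},{"tx":0,"ty":0,"tz":0,"roll":-0.122},{"tx":0,"ty":0,"tz":0,"roll":-0.115}]' 40 && python3 -m handwheel '[{"tx":0,"ty":0,"tz":0,"roll":0},{"tx":0,"ty":0,"tz":0,"roll":0}]'
python3 - <<'E'
from h import *
o,im,d,w=snap("wrist","w2")
M=R.from_rotvec(o["tool_rot"]).as_matrix(); print(np.degrees(np.arctan2(M[1,1],M[0,1])),o["q"].round(3))
print(totool(np.array([.5515,-.2498,.120])-o["tool_pos"],o))
m=(w[...,2]>.105)&(w[...,2]<.135)&(abs(w[...,0]-.55)<.05)&(abs(w[...,1]+.25)<.05); 
if m.any():
  P=cv2.minAreaRect(np.argwhere(m)[:,::-1].astype(np.float32)); print(P,rect(ray("wrist",cv2.boxPoints(P),.12,o)))
E
```

```text
t: 2.23
tool_pos: [0.5141, -0.2857, 0.241]
tool_rot: [-1.948, -2.463, 0.001]
contact_force: [0.4, 0.4, 0.4]
opening: 0.0397
grip_force: 0.0
t: 2.4
tool_pos: [0.5145, -0.2852, 0.2412]
tool_rot: [-1.959, -2.455, 0.0]
contact_force: [-0.0, -0.7, 0.8]
opening: 0.0402
grip_force: 0.0
12.838775958463275 [-0.633 -0.056  1.649 -0.     1.549 -0.857]
[ 26.3  44.1 121.2]
((375.3840637207031, 184.5147705078125), (19.17812728881836, 67.3348388671875), 2.2025983333587646) (array([ 550. , -249.4]), array([15.2, 52.8]), np.float32(-77.3))
```

```bash
python3 -m handwheel '[{"tx":13,"ty":22,"tz":20,"roll":0},{"tx":13,"ty":22,"tz":20,"roll":0},{"tx":0,"ty":0,"tz":25,"roll":0},{"tx":0,"ty":0,"tz":20,"roll":0},{"tx":0,"ty":0,"tz":0,"roll":0},{"tx":0,"ty":0,"tz":0,"roll":0}]'
python3 - <<'E'
from h import *
o,im,d,w=snap("wrist","w3")
print(totool(np.array([.551,-.2496,.120])-o["tool_pos"],o))
m=(w[...,2]>.105)&(w[...,2]<.135)&(abs(w[...,0]-.55)<.05)&(abs(w[...,1]+.25)<.05)
P=cv2.minAreaRect(np.argwhere(m)[:,::-1].astype(np.float32)); print(P); b=cv2.boxPoints(P)
W=ray("wrist",b,.12,o); print(rect(W)); print(totool(W.mean(0)-o["tool_pos"],o))
E
```

```text
t: 2.95
tool_pos: [0.5514, -0.2487, 0.1553]
tool_rot: [-1.953, -2.457, 0.001]
contact_force: [-0.8, -0.7, 1.0]
opening: 0.0398
grip_force: 0.0
[-0.9 -0.5 35.3]
((319.0, 255.5), (85.0, 24.0), 90.0)
(array([ 550.4, -248.9]), array([14.5, 52.7]), np.float32(-76.9))
[-0.1 -0.9 35.3]
```

View pics/w3.png

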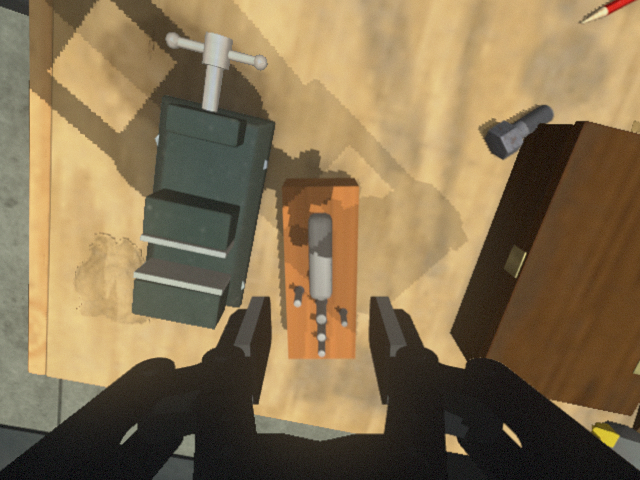

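The handle (320,256) lies centred between the fingers, parallel to them. I'll descend and grip.

```bash
python3 -m handwheel '[{"tx":0,"ty":-0.5,"tz":20,"roll":0},{"tx":0,"ty":0,"tz":20,"roll":0},{"tx":0,"ty":0,"tz":15,"roll":0},{"tx":0,"ty":0,"tz":7,"roll":0},{"tx":0,"ty":0,"tz":0,"roll":0},{"tx":0,"ty":0,"tz":0,"roll":0}]' && python3 -m handwheel '[{"tx":0,"ty":0,"tz":0,"roll":0},{"tx":0,"ty":0,"tz":0,"roll":0},{"tx":0,"ty":0,"tz":0,"roll":0},{"tx":0,"ty":0,"tz":0,"roll":0},{"tx":0,"ty":0,"tz":0,"roll":0},{"tx":0,"ty":0,"tz":0,"roll":0},{"tx":0,"ty":0,"tz":0,"roll":0},{"tx":0,"ty":0,"tz":0,"roll":0}]' 8 80
```

```text
t: 3.5
tool_pos: [0.5527, -0.2497, 0.0964]
tool_rot: [1.953, 2.458, 0.0]
contact_force: [-0.1, 0.2, 1.0]
opening: 0.0399
grip_force: 0.0
t: 4.17
tool_pos: [0.5519, -0.249, 0.0947]
tool_rot: [-1.953, -2.461, 0.0]
contact_force: [-1.0, -0.1, 0.1]
opening: 0.0078
grip_force: 0.0
```

Run:
```python
from h import *
o,im,d,w=snap("wrist","w4"); print(o["opening"],o["grip_force"],o["tool_pos"])
o2,im2,d2,w2=snap("side","s4"); c=cv2.resize(im2[230:400,220:380,::-1],None,fx=2.8,fy=2.8,interpolation=cv2.INTER_CUBIC)
cv2.imwrite("pics/c4.png",np.hstack([cv2.resize(im[150:480,160:480,::-1],(340,350)),c[:350]]))
```

```text
0.007816177338175544 0.0 [ 0.55194757 -0.24900983  0.09465842]
```

View pics/c4.png

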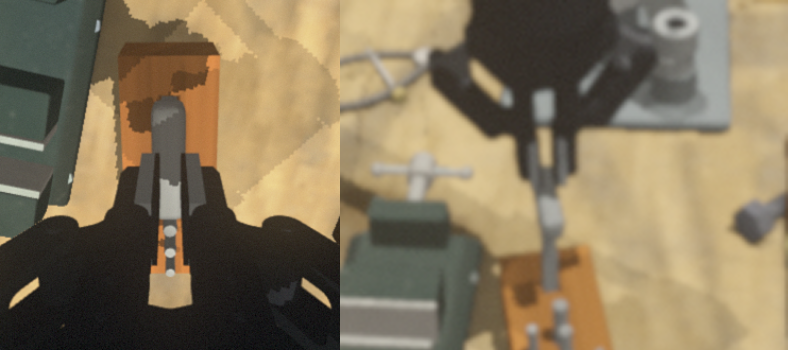

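Handle is visible between the fingers, but no contact is reported; closing fully.

```bash
python3 -m handwheel '[{"tx":0,"ty":0,"tz":0,"roll":0},{"tx":0,"ty":0,"tz":0,"roll":0},{"tx":0,"ty":0,"tz":0,"roll":0},{"tx":0,"ty":0,"tz":0,"roll":0}]' 0 80;  python3 - <<'E'
from h import *
o,im,d,w=snap("wrist","w5"); print(o["opening"],o["grip_force"],o["tool_pos"])
m=(abs(w[...,0]-.551)<.03)&(abs(w[...,1]+.25)<.045)&(w[...,2]>.06)
cv2.imwrite("pics/c5.png",cv2.resize(im[200:420,220:420,::-1],None,fx=2.7,fy=2.7,interpolation=cv2.INTER_CUBIC))
for v in range(235,330,8): print(v,w[v,322].round(3), w[v,300].round(3))
E
```

```text
t: 4.6
tool_pos: [0.552, -0.249, 0.0947]
tool_rot: [-1.953, -2.461, 0.0]
contact_force: [0.8, -0.3, 0.0]
opening: -0.0
grip_force: 0.0
-4.898904876625634e-05 0.0 [ 0.55197531 -0.24904657  0.09468006]
235 [ 0.551 -0.241  0.043] [ 0.538 -0.244  0.043]
243 [ 0.552 -0.245  0.044] [ 0.539 -0.249  0.043]
251 [ 0.547 -0.225  0.118] [ 0.54  -0.254  0.042]
259 [ 0.548 -0.228  0.121] [ 0.541 -0.259  0.043]
267 [ 0.548 -0.231  0.12 ] [ 0.542 -0.265  0.043]
275 [ 0.549 -0.235  0.12 ] [ 0.543 -0.27   0.043]
283 [ 0.55  -0.238  0.121] [ 0.545 -0.275  0.043]
291 [ 0.551 -0.242  0.12 ] [ 0.546 -0.281  0.043]
299 [ 0.55  -0.238  0.137] [ 0.547 -0.286  0.044]
307 [ 0.55  -0.237  0.144] [ 0.542 -0.243  0.137]
315 [ 0.55  -0.238  0.149] [ 0.543 -0.243  0.142]
323 [ 0.55  -0.238  0.155] [ 0.543 -0.243  0.149]
```

View pics/c5.png

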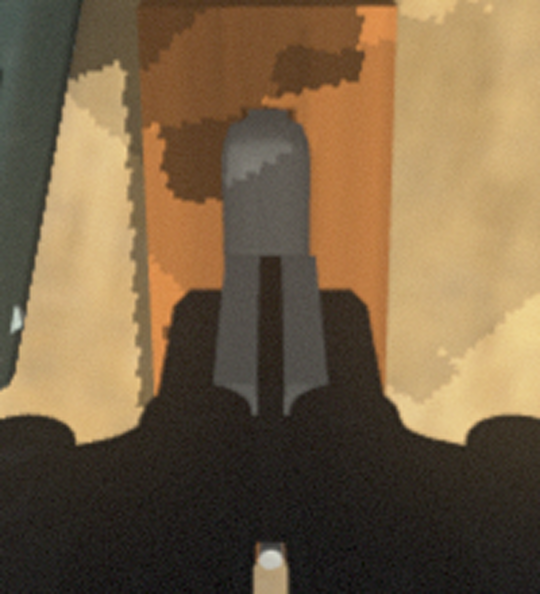

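The picture shows the shut fingers above the handle. Checking actual fingertip height against the reported TCP.

Run:
```python
from h import *
o,im,d,w=snap("side","s6")
print("TCP px side",proj("side",o["tool_pos"]),"handle top c",proj("side",[.551,-.2495,.12]), "+30",proj("side",o["tool_pos"]+[0,0,.03]))
for v in range(270,312,3): print(v,[tuple(w[v,u].round(3)) for u in (289,293,297)])
o,im,d,w=snap("wrist","w6")
print("TCP px wrist",proj("wrist",o["tool_pos"],o),"30 up",proj("wrist",o["tool_pos"]+[0,0,.03],o))
m=(abs(w[...,0]-.551)<.025)&(abs(w[...,1]+.25)<.03)&(w[...,2]>.123)&(w[...,2]<.2); m[:, :260]=0
print(np.histogram(w[m][:,2],bins=np.arange(.12,.2,.005)))
```

```text
TCP px side [[293.73425235 308.36805017]] handle top c [[292.66183446 297.43179866]] +30 [[293.20891612 295.16973247]]
270 [(np.float64(0.549), np.float64(-0.262), np.float64(0.189)), (np.float64(0.53), np.float64(-0.055), np.float64(0.012)), (np.float64(0.561), np.float64(-0.258), np.float64(0.187))]
273 [(np.float64(0.548), np.float64(-0.263), np.float64(0.184)), (np.float64(0.552), np.float64(-0.242), np.float64(0.167)), (np.float64(0.561), np.float64(-0.26), np.float64(0.182))]
276 [(np.float64(0.548), np.float64(-0.262), np.float64(0.178)), (np.float64(0.553), np.float64(-0.25), np.float64(0.167)), (np.float64(0.56), np.float64(-0.259), np.float64(0.176))]
279 [(np.float64(0.548), np.float64(-0.262), np.float64(0.171)), (np.float64(0.553), np.float64(-0.255), np.float64(0.165)), (np.float64(0.56), np.float64(-0.258), np.float64(0.168))]
282 [(np.float64(0.547), np.float64(-0.257), np.float64(0.16)), (np.float64(0.554), np.float64(-0.259), np.float64(0.163)), (np.float64(0.56), np.float64(-0.258), np.float64(0.162))]
285 [(np.float64(0.547), np.float64(-0.257), np.float64(0.154))
[... 1213 characters left out ...]
(0.12))]
306 [(np.float64(0.531), np.float64(-0.149), np.float64(0.002)), (np.float64(0.553), np.float64(-0.27), np.float64(0.12)), (np.float64(0.56), np.float64(-0.27), np.float64(0.121))]
309 [(np.float64(0.532), np.float64(-0.156), np.float64(0.001)), (np.float64(0.554), np.float64(-0.275), np.float64(0.119)), (np.float64(0.56), np.float64(-0.275), np.float64(0.119))]
TCP px wrist [[320.67209724 281.63914677]] 30 up [[320.82974934 310.63889502]]
(array([   0,    0,   83,  375,  448,  510,  545,  623,  398,  987, 1010,
       2122, 2092, 1842,  517, 1609]), array([0.12 , 0.125, 0.13 , 0.135, 0.14 , 0.145, 0.15 , 0.155, 0.16 ,
       0.165, 0.17 , 0.175, 0.18 , 0.185, 0.19 , 0.195, 0.2  ]))
```

Both cameras agree that the fingertips really end about 38 mm above the reported TCP (0.133 m vs 0.095 m), so the true finger end lies 38 mm behind the reported TCP. I'll open up, go down another 38 mm and grip.

```bash
python3 -m handwheel '[{"tx":0,"ty":0,"tz":-4,"roll":0},{"tx":0,"ty":0,"tz":0,"roll":0},{"tx":0,"ty":0,"tz":0,"roll":0},{"tx":0,"ty":-1,"tz":0,"roll":0},{"tx":0,"ty":0,"tz":10,"roll":0},{"tx":0,"ty":0,"tz":10,"roll":0},{"tx":0,"ty":0,"tz":10,"roll":0},{"tx":0,"ty":0,"tz":10,"roll":0},{"tx":0,"ty":0,"tz":2,"roll":0},{"tx":0,"ty":0,"tz":0,"roll":0}]' 40 && python3 -m handwheel '[{"tx":0,"ty":0,"tz":0,"roll":0},{"tx":0,"ty":0,"tz":0,"roll":0},{"tx":0,"ty":0,"tz":0,"roll":0},{"tx":0,"ty":0,"tz":0,"roll":0},{"tx":0,"ty":0,"tz":0,"roll":0},{"tx":0,"ty":0,"tz":0,"roll":0},{"tx":0,"ty":0,"tz":0,"roll":0}]' 8 80
```

```text
t: 5.58
tool_pos: [0.5498, -0.2485, 0.0545]
tool_rot: [-1.951, -2.458, 0.001]
contact_force: [-0.1, 0.2, -0.3]
opening: 0.0404
grip_force: 0.0
t: 6.17
tool_pos: [0.5515, -0.2496, 0.0575]
tool_rot: [1.952, 2.46, 0.0]
contact_force: [-0.2, -0.5, 3.2]
opening: 0.0127
grip_force: 78.3
```

```bash
python3 -m handwheel '[{"tx":0,"ty":0,"tz":-5,"roll":0},{"tx":0,"ty":0,"tz":-10,"roll":0},{"tx":0,"ty":0,"tz":-10,"roll":0},{"tx":0,"ty":0,"tz":-15,"roll":0},{"tx":0,"ty":0,"tz":-20,"roll":0},{"tx":0,"ty":0,"tz":-20,"roll":0},{"tx":0,"ty":0,"tz":-20,"roll":0},{"tx":0,"ty":0,"tz":-20,"roll":0},{"tx":0,"ty":0,"tz":0,"roll":0},{"tx":0,"ty":0,"tz":0,"roll":0}]'
python3 - <<'E'
from h import *
o,im,d,w=snap("wrist","w7"); print(o["opening"],o["grip_force"],o["q"].round(3))
m=(abs(w[...,0]-.62)<.04)&(abs(w[...,1]+.03)<.04)&(w[...,2]>.07)&(w[...,2]<.095); print(m.sum())
if m.sum()>50: 
  vu=np.argwhere(m); print(rect(w[m]),np.median(w[m][:,2]),vu.min(0),vu.max(0))
o,im2,d,w=snap("side","s7")
m=(abs(w[...,0]-.62)<.04)&(abs(w[...,1]+.03)<.04)&(w[...,2]>.074)&(w[...,2]<.092); vu=np.argwhere(m); print(m.sum(),rect(w[m]),vu.min(0),vu.max(0))
cv2.imwrite("pics/c7.png",np.hstack([cv2.resize(im[:,:,::-1],(400,300)),cv2.resize(im2[200:350,220:420,::-1],(400,300),interpolation=cv2.INTER_CUBIC)]))
E
```

```text
t: 7.0
tool_pos: [0.5518, -0.2498, 0.1788]
tool_rot: [1.951, 2.458, 0.001]
contact_force: [0.4, -0.1, -2.5]
opening: 0.0125
grip_force: 78.2
0.012537353411461323 78.21919083595276 [-0.548  0.017  1.681 -0.     1.44  -0.777]
0
320 (array([614.8, -20.6]), array([39.4, 65.3]), np.float32(-49.1)) [227 319] [247 347]
```

View pics/c7.png

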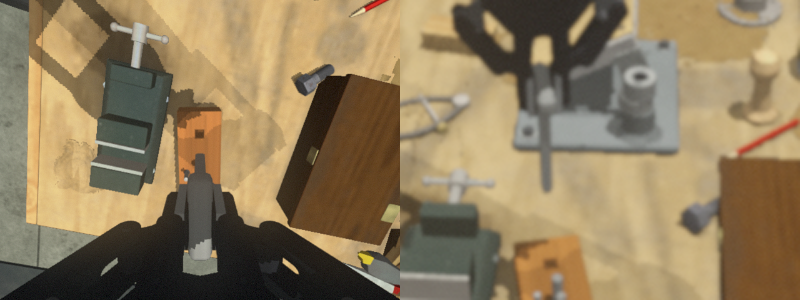

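The key is out of the stand and held upright (right half; its tip at about 545,188). I'm moving it towards the cam lock for a wrist measurement of the socket.

```bash
python3 -m handwheel '[{"tx":12,"ty":8,"tz":0,"roll":0},{"tx":23,"ty":15,"tz":0,"roll":0},{"tx":23,"ty":15,"tz":0,"roll":0},{"tx":23,"ty":15,"tz":0,"roll":0},{"tx":23,"ty":15,"tz":0,"roll":0},{"tx":12,"ty":8,"tz":0,"roll":0},{"tx":0,"ty":0,"tz":0,"roll":0},{"tx":0,"ty":0,"tz":0,"roll":0},{"tx":0,"ty":0,"tz":0,"roll":0}]'
python3 - <<'E'
from h import *
o,im,d,w=snap("wrist","w8"); print(o["opening"],o["grip_force"],o["q"].round(3),o["tool_pos"])
np.savez("pics/w8.npz",im=im,d=d,pos=o["tool_pos"],rot=o["tool_rot"])
m=(abs(w[...,0]-.62)<.03)&(abs(w[...,1]+.03)<.03)&(w[...,2]>.078)&(w[...,2]<.09); print(m.sum())
vu=np.argwhere(m); print(rect(w[m]),np.median(w[m][:,2]),vu.min(0),vu.max(0))
c=((vu.min(0)+vu.max(0))/2)[::-1]; print(c,ray("wrist",[c],.083,o))
x0,y0=(c-40).astype(int); cv2.imwrite("pics/c8.png",cv2.resize(im[max(y0,0):y0+80,x0:x0+80,::-1],None,fx=7,fy=7,interpolation=cv2.INTER_CUBIC)); print(x0,y0)
# base rectangle, table plane
mb=(abs(w[...,2]-.012)<.004)&(abs(w[...,0]-.6)<.2)&(abs(w[...,1]-.0)<.2); print("base",mb.sum())
mt=(w[...,2]>.055)&(w[...,2]<.15)&(w[...,1]>-.0)&(abs(w[...,0]-.57)<.09)&(w[...,1]<.16); P=w[mt]; print("table",mt.sum())
if mt.sum()>100: 
  C=np.median(P,0);n=np.linalg.svd(P-C,full_matrices=False)[2][2]; print(C,n)
E
```

```text
t: 7.85
tool_pos: [0.5982, -0.1195, 0.1759]
tool_rot: [-1.953, -2.46, 0.002]
contact_force: [-0.6, -0.0, -1.1]
opening: 0.0131
grip_force: 78.1
0.013077231053412436 78.14162135124207 [-3.19e-01  3.30e-02  1.67e+00 -1.00e-03  1.44e+00 -5.47e-01] [ 0.59819078 -0.11951168  0.17593089]
1911
(array([615.7, -26.2]), array([38. , 48.3]), np.float32(-72.1)) 0.08414288931897346 [ 64 348] [139 408]
[378.  101.5] [[ 0.61506268 -0.02608261  0.083     ]]
338 61
base 17441
table 6589
[0.57592986 0.01014675 0.09825614] [-0.46452456  0.01618995  0.88541223]
```

View pics/c8.png

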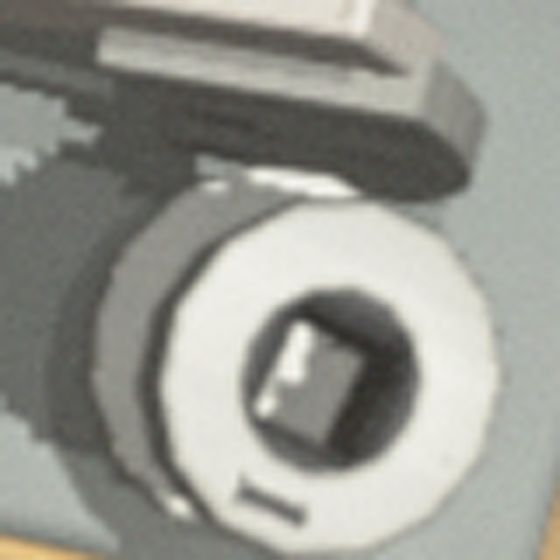

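The crop shows the cam head with centre at crop (330,377), i.e. wrist pixel (385,115). The socket is turned about 26° clockwise in the image, with the index slot from (238,490) to (303,520).

Run:
```python
from h import *
f=np.load("pics/w8.npz"); o=dict(tool_pos=f["pos"],tool_rot=f["rot"]); w=xyz("wrist",f["d"],o)
px=lambda a:[(338+x/7-.43,61+y/7-.43) for x,y in a]
print("head edge c",ray("wrist",px([(330,376),(332,380)]),.083,o).round(4))
az=lambda a,z:(lambda v:np.degrees(np.arctan2(v[1],v[0])))(np.diff(ray("wrist",px(a),z,o),axis=0)[0])
print("slot",az([(238,490),(303,520)],.083),"radial",az([(330,377),(270,503)],.083),"floor edges",az([(305,318),(365,350)],.061),az([(262,412),(320,448)],.061),az([(365,350),(320,448)],.061),az([(305,318),(262,412)],.061))
# ring edge: pixels of head top by depth
m=(abs(w[...,0]-.615)<.025)&(abs(w[...,1]+.028)<.025)&(abs(w[...,2]-.083)<.0035)
k,l,s,_=cv2.connectedComponentsWithStats(m.astype(np.uint8)); i=l[130,385] if l[130,385] else 1+np.argmax(s[1:,4])
cs=cv2.findContours((l==i).astype(np.uint8),cv2.RETR_EXTERNAL,cv2.CHAIN_APPROX_NONE)[0]
c=max(cs,key=len); W=ray("wrist",c.reshape(-1,2),.083,o); print("enclosing",cv2.minEnclosingCircle((W[:,:2]*1000).astype(np.float32)), cv2.fitEllipse((W[:,:2]*1000).astype(np.float32)))
print("side socket",ray("side",[(340,238.5)],.083).round(4))
# handle front end in tool frame
T=R.from_rotvec(o["tool_rot"]).inv().apply((w-o["tool_pos"]).reshape(-1,3)).reshape(480,640,3)*1000
h=(abs(T[...,1])<15)&(T[...,0]>12)&(T[...,0]<40)&(T[...,2]<-35)&(T[...,2]>-75); print("handle tool x max",np.percentile(T[h],[2,50,98],axis=0).round(1))
# shank from side
o2,im,d,ws=snap("side","s9"); T=R.from_rotvec(o2["tool_rot"]).inv().apply((ws-o2["tool_pos"]).reshape(-1,3)).reshape(480,640,3)*1000
for z0,z1 in ((-35,-10),(-10,20),(20,50)):
  h=(abs(T[...,1])<20)&(abs(T[...,0])<20)&(T[...,2]>z0)&(T[...,2]<z1); print("shank",h.sum(),np.median(T[h],0).round(1) if h.any() else "", T[h][:,2].max() if h.any() else "")
M=R.from_rotvec(o["tool_rot"]).as_matrix(); print("tool y az",np.degrees(np.arctan2(M[1,1],M[0,1])))
for v in range(285,345,5): print(v,[tuple(T[v,u].round(0)) for u in (323,326,329)]) if v<0 else 0
print(proj("side",o2["tool_pos"]))
```

```text
head edge c [[ 0.6216 -0.0327  0.083 ]
 [ 0.6218 -0.0331  0.083 ]]
slot -10.529206611299406 radial -101.09791649434341 floor edges -13.1513108641169 -16.954340474293836 -100.11124681032484 -100.43992647437722
enclosing ((621.0639038085938, -33.09682846069336), 16.46457290649414) ((621.0401611328125, -33.02336120605469), (31.720966339111328, 32.060890197753906), 94.26268768310547)
side socket [[ 0.6237 -0.0365  0.083 ]]
handle tool x max [[ 12.1 -11.9 -73.6]
 [ 20.   -0.7 -62.4]
 [ 25.2  10.9 -51.7]]
shank 73 [ -5.4   1.3 -23.3] -10.158844602127566
shank 77 [-5.3  0.4  4.7] 19.60598648848609
shank 62 [-5.3  0.2 33. ] 49.29404665530624
tool y az 13.106301409346703
[[325.40048758 224.46113398]]
```

```bash
python3 -m handwheel '[{"tx":10,"ty":5,"tz":0,"roll":0},{"tx":20,"ty":11,"tz":0,"roll":0},{"tx":20,"ty":11,"tz":0,"roll":0},{"tx":20,"ty":10,"tz":0,"roll":0},{"tx":9.4,"ty":4.7,"tz":0,"roll":0},{"tx":0,"ty":0,"tz":0,"roll":0.105},{"tx":0,"ty":0,"tz":0,"roll":0.105},{"tx":0,"ty":0,"tz":0,"roll":0.105},{"tx":0,"ty":0,"tz":0,"roll":0.105},{"tx":0,"ty":0,"tz":0,"roll":0},{"tx":0,"ty":0,"tz":0,"roll":0},{"tx":0,"ty":0,"tz":0,"roll":0}]'
python3 - <<'E'
from h import *
o,im,d,w=snap("wrist","w10"); M=R.from_rotvec(o["tool_rot"]).as_matrix(); print("tool y az",np.degrees(np.arctan2(M[1,1],M[0,1])),o["tool_pos"],totool(np.array([.6212,-.0331,.133])-o["tool_pos"],o), M[:,2].round(4))
T=R.from_rotvec(o["tool_rot"]).inv().apply((w-o["tool_pos"]).reshape(-1,3)).reshape(480,640,3)*1000
m=(abs(w[...,0]-.6212)<.025)&(abs(w[...,1]+.033)<.025)&(abs(w[...,2]-.083)<.004); vu=np.argwhere(m); print(m.sum(),vu.min(0),vu.max(0))
h=(abs(T[...,1])<12)&(T[...,0]<20)&(T[...,0]>-10)&(T[...,2]>-30)&(T[...,2]<52); print("shank",h.sum(),np.median(T[h],0).round(1),T[h][:,2].max())
print(proj("wrist",[.6212,-.0331,.083],o))
np.savez("pics/w10.npz",im=im,d=d,pos=o["tool_pos"],rot=o["tool_rot"])
# ring circle from visible rim: contour on right/left/top, least squares
from scipy.optimize import least_squares
P=ray("wrist",vu[:,::-1],.083,o)[:,:2]
r=np.hypot(*(P-[.6212,-.0331]).T)
c=cv2.findContours(m.astype(np.uint8),cv2.RETR_EXTERNAL,cv2.CHAIN_APPROX_NONE)[0]; c=max(c,key=len).reshape(-1,2); Q=ray("wrist",c,.083,o)[:,:2]
s=least_squares(lambda p:np.hypot(Q[:,0]-p[0],Q[:,1]-p[1])-.0163,[.6212,-.0331],loss="soft_l1",f_scale=.0005); print(s.x)
E
```

```text
t: 8.95
tool_pos: [0.6212, -0.0325, 0.1767]
tool_rot: [2.421, 2.002, -0.0]
contact_force: [1.1, 0.1, -1.3]
opening: 0.0127
grip_force: 78.2
tool y az -10.843915084276968 [ 0.62124979 -0.03250969  0.17671564] [-0.6  0.1 43.7] [-0.e+00 -1.e-04 -1.e+00]
1314 [194 299] [249 343]
shank 488 [ 3.3 -1.1 18.7] 48.4457692638025
[[320.9312193  229.36202384]]
[ 0.62136258 -0.03269636]
```

Run:
```python
from h import *
f=np.load("pics/w10.npz"); o=dict(tool_pos=f["pos"],tool_rot=f["rot"]); w=xyz("wrist",f["d"],o)
T=R.from_rotvec(o["tool_rot"]).inv().apply((w-o["tool_pos"]).reshape(-1,3)).reshape(480,640,3)*1000
h=(abs(T[...,1])<12)&(T[...,0]<20)&(T[...,0]>-10)&(T[...,2]>-30)&(T[...,2]<52)
for v in range(230,300,4):
    u=np.where(h[v])[0]
    if len(u): t=T[v,u]; print(v,u.min(),u.max(),t[:,:].mean(0).round(1), "ywidth",np.ptp(t[:,1]).round(1))
g=cv2.cvtColor(f["im"],cv2.COLOR_RGB2GRAY)
print(g[205:245:3,296:348:2])
```

```text
246 315 324 [ 2.4 -0.9 47.4] ywidth 5.5
250 312 327 [ 3.3 -0.9 37.5] ywidth 8.8
254 312 327 [ 3.3 -0.9 30.5] ywidth 8.5
258 312 327 [ 3.4 -0.9 23.9] ywidth 8.3
262 312 327 [ 3.3 -0.9 17.8] ywidth 8.1
266 311 327 [ 3.4 -1.1 11.9] ywidth 8.4
270 311 328 [ 3.3 -0.9  6.6] ywidth 8.7
274 311 328 [ 3.3 -0.9  1.4] ywidth 8.5
[[189 197 158 160 153 151 147 157 143 128 118  96  72  69  74  75  72  79
   96  78 115  84 110 107 107 116]
 [183 216 156 122 143 142 135 133 130  76  81  89  80  80  82 106  79  72
   79  80  80 119  95 105 106 118]
 [101 114 103 103  76  69  74  82 105 119 123 123 118 120 120 185 188 156
  121  86  78  91  98 104 106 122]
 [ 84  85  83  70  70  87 115 121 113 109 101 113 114 114 108 116 169 167
  172 168 143  88  86 105 101 124]
 [ 82  79  79  68  78  84  81  84  82  84  82  80 102 105 107  94 156 161
  167 169 173 156  97  99 120 130]
 [ 80  85  79  80  86  86  79  84  83  74  62  56  51  51  63 108 138 154
  159 164 165 172 161 105 122 128]
 [ 82  87  79  84  83  85  80  84  70  58  84 137  96  79  76  85  60  84
  156 160 168 171 174 129 126 130]
 [ 80  83  78  86  86  84  84  76  49  56  87 152 115  82  87  85  66  59
  108 152 157 164 168 159 109 112]
 [101  80  81  86  83  84  85  63  46  52  48  48  48  50  52  51  51  63
   76 146 156 160 165 162 132 140]
 [127 102  78  84  86  82  84  67  53  52  51  47  50  43  45  50  51  65
   97 151 153 158 155 158 131 137]
 [127 130 100  78  81  82  83  80  57  48  49  49  45  48  47  48  51  66
  126 153 156 158 156 130 151 139]
 [138 145 161 114 119 120 146 156 161 120  62  59  62  68  65  63  80 145
  152 149 154 150 150 141 150 147]
 [137 146 165 169 135 150 151 156 160 162 161 151 139 134 140 154 155 154
  157 156 158 151 131 143 150 151]
 [136 137 162 167 171 153 143 149 153 158 137 147 148 147 146 147 156 152
  155 152 149 136 141 141 141 144]]
```

```bash
python3 -m handwheel '[{"tx":0.8,"ty":0.9,"tz":8,"roll":0},{"tx":0,"ty":0,"tz":15,"roll":0},{"tx":0,"ty":0,"tz":12,"roll":0},{"tx":0,"ty":0,"tz":5,"roll":0},{"tx":0,"ty":0,"tz":0,"roll":0},{"tx":0,"ty":0,"tz":0,"roll":0}]' && python3 -m handwheel '[{"tx":0,"ty":0,"tz":2,"roll":0},{"tx":0,"ty":0,"tz":2,"roll":0},{"tx":0,"ty":0,"tz":2,"roll":0},{"tx":0,"ty":0,"tz":2,"roll":0},{"tx":0,"ty":0,"tz":0,"roll":0}]'
```

```text
t: 9.5
tool_pos: [0.6218, -0.0316, 0.1357]
tool_rot: [-2.422, -1.999, 0.002]
contact_force: [-0.5, 0.1, -1.3]
opening: 0.0128
grip_force: 78.1
t: 9.92
tool_pos: [0.622, -0.0316, 0.1281]
tool_rot: [-2.423, -1.999, 0.001]
contact_force: [0.5, -0.1, -0.9]
opening: 0.0128
grip_force: 78.2
```

```bash
python3 -m handwheel '[{"tx":0,"ty":0,"tz":2,"roll":0},{"tx":0,"ty":0,"tz":2,"roll":0},{"tx":0,"ty":0,"tz":0,"roll":0}]' && python3 -m handwheel '[{"tx":0,"ty":0,"tz":2,"roll":0},{"tx":0,"ty":0,"tz":2,"roll":0},{"tx":0,"ty":0,"tz":0,"roll":0}]'
```

```text
t: 10.17
tool_pos: [0.6221, -0.0316, 0.1242]
tool_rot: [-2.423, -1.999, 0.001]
contact_force: [0.2, -0.0, -1.3]
opening: 0.0131
grip_force: 78.2
t: 10.42
tool_pos: [0.622, -0.0316, 0.1201]
tool_rot: [-2.423, -1.999, 0.001]
contact_force: [-0.4, -0.3, -1.3]
opening: 0.0129
grip_force: 78.2
```

```bash
python3 -m handwheel '[{"tx":0,"ty":0,"tz":2,"roll":0},{"tx":0,"ty":0,"tz":2,"roll":0},{"tx":0,"ty":0,"tz":1,"roll":0},{"tx":0,"ty":0,"tz":0,"roll":0}]' && python3 -m handwheel '[{"tx":0,"ty":0,"tz":1,"roll":0},{"tx":0,"ty":0,"tz":1,"roll":0},{"tx":0,"ty":0,"tz":0.5,"roll":0},{"tx":0,"ty":0,"tz":0,"roll":0}]'
```

```text
t: 10.75
tool_pos: [0.6221, -0.0316, 0.1152]
tool_rot: [-2.423, -1.999, 0.001]
contact_force: [0.7, -0.0, -2.1]
opening: 0.0124
grip_force: 78.1
t: 11.08
tool_pos: [0.6223, -0.0316, 0.1131]
tool_rot: [-2.423, -1.999, 0.0]
contact_force: [0.1, -1.6, -2.2]
opening: 0.0128
grip_force: 78.1
```

```bash
python3 -m handwheel '[{"tx":0,"ty":0,"tz":0,"roll":0.08},{"tx":0,"ty":0,"tz":0,"roll":0.08},{"tx":0,"ty":0,"tz":0,"roll":0.08},{"tx":0,"ty":0,"tz":0,"roll":0.08},{"tx":0,"ty":0,"tz":0,"roll":0.08},{"tx":0,"ty":0,"tz":0,"roll":0.08},{"tx":0,"ty":0,"tz":0,"roll":0.08},{"tx":0,"ty":0,"tz":0,"roll":0}]' && python3 -m handwheel '[{"tx":0,"ty":0,"tz":0,"roll":0.08},{"tx":0,"ty":0,"tz":0,"roll":0.08},{"tx":0,"ty":0,"tz":0,"roll":0.08},{"tx":0,"ty":0,"tz":0,"roll":0.08},{"tx":0,"ty":0,"tz":0,"roll":0.08},{"tx":0,"ty":0,"tz":0,"roll":0.08},{"tx":0,"ty":0,"tz":0,"roll":0}]'
python3 - <<'E'
from h import *
o=ctrl.get_obs(); M=R.from_rotvec(o["tool_rot"]).as_matrix(); print(np.degrees(np.arctan2(M[1,1],M[0,1])),o["wrist_torque"],o["q"].round(2))
E
```

```text
t: 11.75
tool_pos: [0.6228, -0.0323, 0.1133]
tool_rot: [2.881, 1.25, 0.001]
contact_force: [1.9, -2.6, -2.4]
opening: 0.0125
grip_force: 78.0
t: 12.33
tool_pos: [0.6229, -0.0326, 0.1133]
tool_rot: [3.094, 0.532, 0.002]
contact_force: [2.6, -3.1, -3.5]
opening: 0.0129
grip_force: 78.0
-70.49467254984849 [-0.86643811 -0.57700257  0.07718348] [-0.17  0.11  1.69 -0.    1.33  1.06]
```

```bash
python3 -m handwheel '[{"tx":0,"ty":0,"tz":0,"roll":0.05},{"tx":0,"ty":0,"tz":0,"roll":0.05},{"tx":0,"ty":0,"tz":0,"roll":0.05},{"tx":0,"ty":0,"tz":0,"roll":0}]'
python3 - <<'E'
from h import *
o=ctrl.get_obs(); M=R.from_rotvec(o["tool_rot"]).as_matrix(); print(np.degrees(np.arctan2(M[1,1],M[0,1])),o["wrist_torque"])
E
python3 -m handwheel '[{"tx":0,"ty":0,"tz":0,"roll":0.04},{"tx":0,"ty":0,"tz":0,"roll":0.04},{"tx":0,"ty":0,"tz":0,"roll":0.04},{"tx":0,"ty":0,"tz":0,"roll":0}]'
python3 - <<'E'
from h import *
o=ctrl.get_obs(); M=R.from_rotvec(o["tool_rot"]).as_matrix(); print(np.degrees(np.arctan2(M[1,1],M[0,1])),o["wrist_torque"])
E
```

```text
t: 12.67
tool_pos: [0.6228, -0.0326, 0.1134]
tool_rot: [3.125, 0.301, 0.002]
contact_force: [1.8, -3.5, -3.0]
opening: 0.0128
grip_force: 78.0
-78.98479615860808 [-1.07924148 -0.50114212  0.0891782 ]
t: 13.0
tool_pos: [0.6228, -0.0326, 0.1133]
tool_rot: [3.137, 0.114, 0.002]
contact_force: [1.7, -4.2, -3.0]
opening: 0.0127
grip_force: 78.0
-85.83419622637741 [-1.13306008 -0.55917103  0.0994313 ]
```

```bash
python3 -m handwheel '[{"tx":0,"ty":0,"tz":0,"roll":0.04},{"tx":0,"ty":0,"tz":0,"roll":0.04},{"tx":0,"ty":0,"tz":0,"roll":0.04},{"tx":0,"ty":0,"tz":0,"roll":0}]'
python3 - <<'E'
from h import *
o=ctrl.get_obs(); M=R.from_rotvec(o["tool_rot"]).as_matrix(); print(np.degrees(np.arctan2(M[1,1],M[0,1])),o["wrist_torque"])
E
```

```text
t: 13.33
tool_pos: [0.6228, -0.0327, 0.1133]
tool_rot: [3.138, -0.074, 0.002]
contact_force: [3.0, -5.3, -2.8]
opening: 0.013
grip_force: 78.0
-92.71763518622214 [-1.18600484 -0.58421642  0.18400478]
```

```bash
python3 -m handwheel '[{"tx":0,"ty":0,"tz":0,"roll":0.04},{"tx":0,"ty":0,"tz":0,"roll":0.04},{"tx":0,"ty":0,"tz":0,"roll":0}]'
python3 - <<'E'
from h import *
o,im,d,w=snap("side","s11"); M=R.from_rotvec(o["tool_rot"]).as_matrix(); print(np.degrees(np.arctan2(M[1,1],M[0,1])),o["wrist_torque"])
b=np.load("pics/side0.npz"); w0=xyz("side",b["d"])
for u,v in [(300,225),(312,215),(325,208),(330,215)]: print(w0[v,u].round(4),w[v,u].round(4))
E
```

```text
t: 13.58
tool_pos: [0.6228, -0.0328, 0.1134]
tool_rot: [3.133, -0.2, 0.002]
contact_force: [2.4, -5.5, -2.7]
opening: 0.013
grip_force: 78.0
-97.30279723477781 [-1.2290687  -0.50629119  0.11163966]
[0.5404 0.0087 0.08  ] [0.5402 0.0109 0.0785]
[0.5636 0.0323 0.0896] [0.5638 0.0293 0.0916]
[0.5902 0.04   0.1028] [0.5904 0.0362 0.1054]
[0.602  0.0033 0.1112] [0.6019 0.0043 0.1105]
```

```bash
python3 -m handwheel '[{"tx":0,"ty":0,"tz":0,"roll":0.05},{"tx":0,"ty":0,"tz":0,"roll":0.05},{"tx":0,"ty":0,"tz":0,"roll":0.05},{"tx":0,"ty":0,"tz":0,"roll":0}]'
python3 - <<'E'
from h import *
o,im,d,w=snap("wrist","w12"); M=R.from_rotvec(o["tool_rot"]).as_matrix(); print(np.degrees(np.arctan2(M[1,1],M[0,1])),o["wrist_torque"],o["q"].round(2),o["effort"][5])
T=R.from_rotvec(o["tool_rot"]).inv().apply((w-o["tool_pos"]).reshape(-1,3)).reshape(480,640,3)*1000
h=(abs(T[...,1])<14)&(T[...,0]>12)&(T[...,0]<40)&(T[...,2]<-58)&(T[...,2]>-67); P=T[h]
print("handle",h.sum(),rect(P/1000)); 
for x in range(12,26,3):
  q=P[(P[:,0]>x)&(P[:,0]<x+3)]; print(x,q[:,1].min().round(1),q[:,1].max().round(1)) if len(q) else 0
m=(abs(w[...,0]-.6212)<.03)&(abs(w[...,1]+.033)<.03)&(abs(w[...,2]-.083)<.005); print("head px",m.sum())
v,u=np.argwhere(m).mean(0).astype(int) if m.any() else (230,320)
cv2.imwrite("pics/c12.png",cv2.resize(im[120:360,220:420,::-1],None,fx=2.4,fy=2.4,interpolation=cv2.INTER_CUBIC))
E
```

```text
t: 13.97
tool_pos: [0.6228, -0.0329, 0.1134]
tool_rot: [3.109, -0.434, 0.002]
contact_force: [2.4, -5.6, -2.9]
opening: 0.0127
grip_force: 78.0
-105.90492519372721 [-1.24149467 -0.50772272  0.1850335 ] [-0.17  0.11  1.69 -0.    1.33  1.68] 0.4754949174821377
handle 1502 (array([18.1, -0.7]), array([13.6, 12.3]), np.float32(90.0))
12 -7.5 6.1
15 -7.4 6.1
18 -7.4 6.1
21 -7.1 5.7
24 -3.6 1.0
head px 2099
```

Run:
```python
from h import *
def polar(im,o):
    g=cv2.cvtColor(im,cv2.COLOR_RGB2GRAY).astype(np.float32); a=np.radians(np.arange(-180,180,6))
    for r in (.0115,.0135):
        P=np.c_[.6213+r*np.cos(a),-.0329+r*np.sin(a),0*a+.083]; uv=proj("wrist",P,o).astype(np.float32)
        print(r,[f"{int(k)}:{int(x)}" for k,x in zip(np.degrees(a).round(),cv2.remap(g,uv[:,0],uv[:,1],cv2.INTER_LINEAR).ravel())])
f=np.load("pics/w8.npz"); polar(f["im"],dict(tool_pos=f["pos"],tool_rot=f["rot"]))
im=cv2.imread("pics/w12.png")[:,:,::-1].copy(); polar(im,ctrl.get_obs())
o,_,d,w=snap("wrist","w13"); T=R.from_rotvec(o["tool_rot"]).inv().apply((w-o["tool_pos"]).reshape(-1,3)).reshape(480,640,3)*1000
h=(abs(T[...,1])<5)&(T[...,0]>14)&(T[...,0]<24)&(T[...,2]<-40)&(T[...,2]>-80); print("handle top tool z",np.median(T[h][:,2]))
```

```text
0.0115 ['-180:234', '-174:233', '-168:232', '-162:230', '-156:228', '-150:226', '-144:228', '-138:228', '-132:227', '-126:227', '-120:227', '-114:228', '-108:224', '-102:225', '-96:225', '-90:225', '-84:218', '-78:221', '-72:222', '-66:220', '-60:224', '-54:225', '-48:224', '-42:228', '-36:232', '-30:234', '-24:233', '-18:236', '-12:235', '-6:234', '0:237', '6:237', '12:235', '18:231', '24:230', '30:230', '36:226', '42:224', '48:225', '54:224', '60:224', '66:221', '72:222', '78:222', '84:223', '90:224', '96:222', '102:225', '108:226', '114:226', '120:228', '126:232', '132:232', '138:233', '144:235', '150:237', '156:236', '162:234', '168:235', '174:234']
0.0135 ['-180:234', '-174:233', '-168:232', '-162:229', '-156:229', '-150:230', '-144:229', '-138:228', '-132:225', '-126:227', '-120:228', '-114:202', '-108:168', '-102:161', '-96:158', '-90:180', '-84:198', '-78:227', '-72:228', '-66:228', '-60:228', '-54:228', '-48:228', '-42:227', '-36:230', '-30:231', '-24:231', '-18:231', '-12:232', '-6:231', '0:233', '6:232', '12:227', '18:226', '24:225', '30:221', '36:220', '42:217', '48:213',
[... 854 characters left out ...]
68:74', '174:72']
0.0135 ['-180:76', '-174:74', '-168:72', '-162:62', '-156:65', '-150:98', '-144:100', '-138:154', '-132:138', '-126:133', '-120:136', '-114:133', '-108:134', '-102:131', '-96:135', '-90:137', '-84:140', '-78:139', '-72:142', '-66:142', '-60:146', '-54:144', '-48:143', '-42:143', '-36:144', '-30:142', '-24:114', '-18:124', '-12:143', '-6:140', '0:141', '6:141', '12:142', '18:145', '24:138', '30:139', '36:138', '42:136', '48:135', '54:139', '60:143', '66:139', '72:140', '78:140', '84:142', '90:135', '96:150', '102:169', '108:152', '114:100', '120:97', '126:84', '132:72', '138:75', '144:77', '150:80', '156:81', '162:78', '168:80', '174:78']
handle top tool z -62.80740387401262
```

View pics/c12.png

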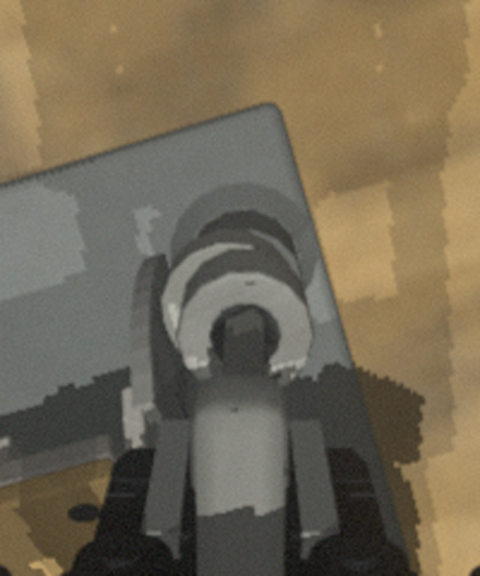

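Last picture: the key sits in the socket (crop 245,340). The index slot is no longer at its old bearing, so the cam has turned. One more small turn will show whether it's at the stop.

```bash
python3 -m handwheel '[{"tx":0,"ty":0,"tz":0,"roll":0.05},{"tx":0,"ty":0,"tz":0,"roll":0.05},{"tx":0,"ty":0,"tz":0,"roll":0}]'
python3 - <<'E'
from h import *
o,im,d,w=snap("wrist","w14"); M=R.from_rotvec(o["tool_rot"]).as_matrix(); print(np.degrees(np.arctan2(M[1,1],M[0,1])),o["wrist_torque"],o["effort"][5])
T=R.from_rotvec(o["tool_rot"]).inv().apply((w-o["tool_pos"]).reshape(-1,3)).reshape(480,640,3)*1000
h=(abs(T[...,1])<14)&(T[...,0]>12)&(T[...,0]<23)&(T[...,2]<-58)&(T[...,2]>-67); P=T[h]
for x in range(12,23,2):
  q=P[(P[:,0]>x)&(P[:,0]<x+2)]; print(x,np.percentile(q[:,1],[1,99]).round(1))
h=(abs(T[...,1])<12)&(T[...,0]<20)&(T[...,0]>-10)&(T[...,2]>-30)&(T[...,2]<28); print(np.median(T[h],0))
E
```

```text
t: 14.32
tool_pos: [0.6228, -0.033, 0.1134]
tool_rot: [3.083, -0.589, 0.003]
contact_force: [2.6, -5.5, -3.0]
opening: 0.0128
grip_force: 78.0
-111.63009424288305 [-1.26569234 -0.47238474  0.14368176] 0.4895934462547302
12 [-7.4  6.2]
14 [-7.3  6.1]
16 [-7.3  6.1]
18 [-7.2  6.1]
20 [-7.   5.9]
22 [-6.3  5.1]
[ 2.77140491  0.19080262 14.65051471]
```

```bash
python3 -m handwheel '[{"tx":0,"ty":0,"tz":0,"roll":0},{"tx":0,"ty":0,"tz":0,"roll":0},{"tx":0,"ty":0,"tz":0,"roll":0},{"tx":0,"ty":0,"tz":0,"roll":0},{"tx":0,"ty":0,"tz":-10,"roll":0},{"tx":0,"ty":0,"tz":-20,"roll":0},{"tx":0,"ty":0,"tz":-30,"roll":0},{"tx":0,"ty":0,"tz":-30,"roll":0},{"tx":0,"ty":0,"tz":-20,"roll":0},{"tx":0,"ty":0,"tz":0,"roll":0},{"tx":0,"ty":0,"tz":0,"roll":0}]' 60 40
python3 - <<'E'
from h import *
o,im,d,w=snap("wrist","w15"); np.savez("pics/w15.npz",im=im,d=d,pos=o["tool_pos"],rot=o["tool_rot"])
g=cv2.cvtColor(im,cv2.COLOR_RGB2GRAY).astype(np.float32); a=np.radians(np.arange(-180,180,8))
P=np.c_[.6213+.0135*np.cos(a),-.0329+.0135*np.sin(a),0*a+.083]; uv=proj("wrist",P,o); 
for k,(u,v) in zip(np.degrees(a).round(),uv): print(int(k),int(u),int(v),int(g[int(round(v)),int(round(u))]),w[int(round(v)),int(round(u)),2].round(3),end=" | ")
h=(abs(w[...,0]-.622)<.04)&(abs(w[...,1]+.033)<.04)&(w[...,2]>.155)&(w[...,2]<.19); print("\nhandle",h.sum(),rect(w[h]),np.median(w[h][:,2]))
E
```

```text
t: 15.28
tool_pos: [0.6234, -0.0316, 0.2261]
tool_rot: [-3.085, 0.593, -0.007]
contact_force: [-0.1, -0.1, -0.6]
opening: 0.0599
grip_force: 0.0
-180 328 227 128 0.175 | -172 330 226 122 0.175 | -164 332 224 104 0.085 | -156 334 223 113 0.085 | -148 335 221 161 0.084 | -140 336 220 167 0.084 | -132 337 218 170 0.085 | -124 338 216 168 0.085 | -116 338 213 166 0.085 | -108 338 211 169 0.086 | -100 338 209 168 0.085 | -92 338 207 175 0.084 | -84 337 205 176 0.086 | -76 336 203 179 0.085 | -68 334 202 183 0.084 | -60 332 200 184 0.087 | -52 331 199 166 0.085 | -44 329 198 147 0.085 | -36 327 197 146 0.083 | -28 324 197 145 0.084 | -20 322 197 139 0.084 | -12 320 197 149 0.084 | -4 318 197 146 0.086 | 4 316 198 148 0.087 | 12 314 199 147 0.085 | 20 312 201 146 0.085 | 28 310 202 178 0.085 | 36 309 204 178 0.086 | 44 308 206 173 0.084 | 52 307 208 173 0.085 | 60 307 210 176 0.084 | 68 307 212 176 0.085 | 76 307 214 179 0.085 | 84 307 217 177 0.085 | 92 308 219 176 0.085 | 100 309 220 149 0.173 | 108 310 222 109 0.174 | 116 312 224 101 0.175 | 124 314 225 120 0.177 | 132 316 226 132 0.178 | 140 318 227 134 0.177 | 148 320 227 137 0.177 | 156 322 228 135 0.179 | 164 324 228 142 0.176 | 172 326 227 141 0.178 | 
handle 1765 (array([621.3, -32.2]), array([14. , 51.8]), np.float32(-18.7)) 0.1764508674937105
```

Handle now lies at −18.7°, turned 98° and standing at 0.1765 m, so the key is 20 mm deep. Next I'll roll back and move over the table to confirm the slot and measure the face.

```bash
python3 -m handwheel '[{"tx":0,"ty":0,"tz":-20,"roll":0},{"tx":0,"ty":0,"tz":-20,"roll":-0.122},{"tx":0,"ty":0,"tz":0,"roll":-0.122},{"tx":0,"ty":0,"tz":0,"roll":-0.122},{"tx":0,"ty":0,"tz":0,"roll":-0.122},{"tx":0,"ty":0,"tz":0,"roll":-0.122},{"tx":0,"ty":0,"tz":0,"roll":-0.122},{"tx":0,"ty":0,"tz":0,"roll":-0.122},{"tx":0,"ty":0,"tz":0,"roll":-0.122},{"tx":0,"ty":0,"tz":0,"roll":-0.122},{"tx":0,"ty":0,"tz":0,"roll":-0.122},{"tx":0,"ty":0,"tz":0,"roll":-0.122}]' 80 40; python3 -m handwheel '[{"tx":0,"ty":0,"tz":0,"roll":-0.122},{"tx":0,"ty":0,"tz":0,"roll":-0.122},{"tx":0,"ty":0,"tz":0,"roll":-0.122},{"tx":0,"ty":0,"tz":0,"roll":-0.122},{"tx":0,"ty":0,"tz":0,"roll":-0.122},{"tx":30,"ty":-15,"tz":0,"roll":0},{"tx":30,"ty":-20,"tz":0,"roll":0},{"tx":30,"ty":-20,"tz":0,"roll":0},{"tx":30,"ty":-15,"tz":0,"roll":0},{"tx":0,"ty":0,"tz":0,"roll":0},{"tx":0,"ty":0,"tz":0,"roll":0}]'
cat > t.py <<'E'
from h import *
import sys
o,im,d,w=snap("wrist",sys.argv[1]); np.savez(f"pics/{sys.argv[1]}.npz",im=im,d=d,pos=o["tool_pos"],rot=o["tool_rot"])
M=R.from_rotvec(o["tool_rot"]).as_matrix(); print("y az",np.degrees(np.arctan2(M[1,1],M[0,1])),o["tool_pos"],o["q"].round(2))
sd=np.load("pics/side0.npz"); ws=xyz("side",sd["d"])
def plane(w,name):
    g=np.isfinite(w).all(-1)&(w[...,2]>.05)&(w[...,2]<.14)&(abs(w[...,0]-.565)<.085)&(abs(w[...,1]-.055)<.075)
    P=w[g]; 
    if len(P)<200: print(name,"few");return
    n=np.array([-.4645,.016,.885]); C=np.median(P,0)
    for t in (.01,.004,.003,.002,.002):
        q=P[abs((P-C)@n)<t]; C=q.mean(0); n=np.linalg.svd(q-C,full_matrices=False)[2][2]; n*=np.sign(n[2])
    yv=np.cross(n,[1,0,0]); 
    sx=-n.copy(); sx[2]=0; sx/=np.linalg.norm(sx); yv=np.cross([0,0,1],sx); xv=np.cross(yv,n)
    ab=np.c_[(q-C)@xv,(q-C)@yv]*1000; r=cv2.minAreaRect(ab.astype(np.float32)); lo,hi=np.percentile(ab,[.5,99.5],axis=0)
    ce=(lo+hi)/2000; print(name,len(q),"tilt",np.arccos(n[2]).round(4),"yaw",np.degrees(np.arctan2(sx[1],sx[0])).round(2),"rect",r,"lo/hi",lo.round(1),hi.round(1),"centre",(C+ce[0]*xv+ce[1]*yv).round(4),(C+r[0][0]/1000*xv+r[0][1]/1000*yv).round(4))
plane(w,"wrist"); plane(ws,"side0"); o2,_,d2,w2=snap("side","x"); plane(w2,"side now")
sc=np.load("pics/scene0.npz"); plane(xyz("scene",sc["d"]),"scene0")
g=cv2.cvtColor(im,cv2.COLOR_RGB2GRAY).astype(np.float32)
for k in range(-180,180,8):
    a=np.radians(k); u,v=proj("wrist",[.6213+.0135*np.cos(a),-.0329+.0135*np.sin(a),.083],o)[0].round().astype(int)
    if 0<=u<640 and 0<=v<480: print(k,u,v,int(g[v,u]),w[v,u,2].round(3),end=" | ")
E
python3 t.py w16
```

```text
t: 16.33
tool_pos: [0.6212, -0.0313, 0.2605]
tool_rot: [-2.778, -1.461, 0.005]
contact_force: [0.3, -0.4, 0.2]
opening: 0.0804
grip_force: 0.0
t: 17.25
tool_pos: [0.5508, 0.0895, 0.2614]
tool_rot: [-2.216, -2.225, 0.003]
contact_force: [-0.3, -0.9, -0.7]
opening: 0.0799
grip_force: 0.0
y az 0.22529303732578249 [0.55082644 0.08949288 0.26138969] [ 0.03 -0.13  1.69 -0.    1.59  0.02]
wrist 13077 tilt 0.4929 yaw 1.03 rect ((-4.823326110839844, -4.078361511230469), (122.18965911865234, 118.71125793457031), 89.93190002441406) lo/hi [-62.6 -63.9] [54.  56.3] centre [0.5586 0.0514 0.0892] [0.5581 0.0512 0.0889]
side0 1443 tilt 0.4909 yaw 1.4 rect ((-2.0126304626464844, 3.1201438903808594), (125.49278259277344, 118.6504898071289), 89.46485900878906) lo/hi [-60.3 -58.5] [56.6 64. ] centre [0.5607 0.0488 0.0886] [0.5606 0.0492 0.0886]
side now 1365 tilt 0.4909 yaw 1.24 rect ((1.2199859619140625, 4.216148376464844), (125.39606475830078, 119.56988525390625), 89.23982238769531) lo/hi [-57.4 -57.5] [59.8 65.8] centre [0.5606 0.05   0.0886] [0.5606 0.05   0.0886]
scene0 1767 tilt 0.4959 yaw 0.99 re
[... 552 characters left out ...]
1 | -60 395 330 65 0.109 | -52 396 329 63 0.106 | -44 398 328 106 0.084 | -36 399 327 136 0.083 | -28 400 326 132 0.083 | -20 401 324 129 0.084 | -12 402 323 131 0.083 | -4 402 321 132 0.085 | 4 402 320 134 0.084 | 12 402 318 146 0.083 | 20 402 316 153 0.084 | 28 401 315 157 0.084 | 36 400 313 160 0.084 | 44 399 312 162 0.083 | 52 398 311 164 0.084 | 60 396 310 167 0.084 | 68 395 309 163 0.085 | 76 393 309 127 0.1 | 84 391 309 137 0.102 | 92 389 308 132 0.108 | 100 387 309 107 0.112 | 108 386 309 85 0.113 | 116 384 310 132 0.115 | 124 382 310 152 0.114 | 132 381 311 166 0.114 | 140 379 313 131 0.113 | 148 378 314 83 0.083 | 156 377 315 81 0.084 | 164 376 317 84 0.085 | 172 376 319 73 0.084 |
```

Table unmoved: tilt 0.491, yaw +1.2°, centre ≈ (0.5595, 0.051, 0.089). The slot now sits near −170 to −180°, so the cam is home. On to the offcut.

```bash
python3 -m handwheel '[{"tx":15,"ty":-20,"tz":0,"roll":0},{"tx":25,"ty":-30,"tz":0,"roll":0},{"tx":25,"ty":-30,"tz":0,"roll":0},{"tx":25,"ty":-25,"tz":0,"roll":0},{"tx":15,"ty":-14,"tz":0,"roll":0},{"tx":0,"ty":0,"tz":0,"roll":0},{"tx":0,"ty":0,"tz":0,"roll":0}]'
cat > b.py <<'E'
from h import *
import sys
o,im,d,w=snap("wrist",sys.argv[1])
M=R.from_rotvec(o["tool_rot"]).as_matrix(); print("y az",np.degrees(np.arctan2(M[1,1],M[0,1])),o["tool_pos"],o["q"].round(2))
m=(w[...,2]>.018)&(w[...,2]<.034)&(abs(w[...,0]-.432)<.09)&(abs(w[...,1]-.24)<.18)
m=cv2.morphologyEx(m.astype(np.uint8),cv2.MORPH_OPEN,np.ones((5,5))); k,l,s,_=cv2.connectedComponentsWithStats(m)
for i in range(1,k):
    if s[i,4]>400:
        c=max(cv2.findContours((l==i).astype(np.uint8),cv2.RETR_EXTERNAL,cv2.CHAIN_APPROX_NONE)[0],key=len).reshape(-1,2)
        r=rect(ray("wrist",c,.026,o)); print(s[i],r,np.median(w[l==i][:,2]).round(4),"tool",totool(np.array([*r[0]/1000,.026])-o["tool_pos"],o))
E
python3 b.py w17
```

```text
t: 17.93
tool_pos: [0.4333, 0.1928, 0.2629]
tool_rot: [2.22, 2.223, -0.001]
contact_force: [1.0, -0.9, 0.6]
opening: 0.08
grip_force: 0.0
y az 0.07285938941766605 [0.43329119 0.19281482 0.26288843] [ 0.26 -0.35  1.87 -0.    1.62  0.26]
[ 300   84   37   84 2898] (array([430.2, 259.7]), array([81.7, 35.9]), np.float32(88.5)) 0.0268 tool [ 67.   -3.  236.9]
[ 264  230   74   41 2224] (array([410.8, 125.7]), array([38.3, 81. ]), np.float32(-9.5)) 0.0267 tool [-67.  -22.5 236.9]
```

```bash
python3 -m handwheel '[{"tx":20,"ty":-1,"tz":20,"roll":0.025},{"tx":27,"ty":-1,"tz":25,"roll":0},{"tx":20,"ty":-1,"tz":30,"roll":0},{"tx":0,"ty":0,"tz":35,"roll":0},{"tx":0,"ty":0,"tz":35,"roll":0},{"tx":0,"ty":0,"tz":35,"roll":0},{"tx":0,"ty":0,"tz":20,"roll":0},{"tx":0,"ty":0,"tz":0,"roll":0},{"tx":0,"ty":0,"tz":0,"roll":0}]' 60 25; python3 b.py w18
python3 - <<'E'
from h import *
o,im,d,w=snap("wrist","w19"); T=R.from_rotvec(o["tool_rot"]).inv().apply((w-o["tool_pos"]).reshape(-1,3)).reshape(480,640,3)*1000
h=(abs(T[...,1])<50)&(abs(T[...,1])>22)&(abs(T[...,0])<14)&(T[...,2]<-20)&(w[...,2]>.05); print(h.sum(),np.percentile(T[h],[.5,50],axis=0).round(1),T[h].max(0).round(1), "min world z",np.percentile(w[h][:,2],[.1,1]))
E
```

```text
t: 18.73
tool_pos: [0.4312, 0.2588, 0.0618]
tool_rot: [-2.249, -2.192, 0.005]
contact_force: [0.3, 0.6, 0.2]
opening: 0.06
grip_force: 0.0
y az -1.4910666535755543 [0.43124649 0.25878581 0.06184419] [ 0.39 -0.11  2.01 -0.    1.25  0.42]
[ 288  185   65  133 8116] (array([430.5, 259.8]), array([82. , 35.9]), np.float32(88.1)) 0.0268 tool [ 1.1 -0.7 35.8]
[ 238  405  120   41 3021] (array([411.8, 136.8]), array([33.5, 81.7]), np.float32(-1.5)) 0.0262 tool [-122.4  -16.2   36.1]
16345 [[-10.4 -49.8 -99.1]
 [  7.6  29.2 -86.1]] [ 14.   50.  -38.7] min world z [0.10380314 0.10675358]
```

```bash
python3 -m handwheel '[{"tx":1,"ty":-0.7,"tz":20,"roll":0},{"tx":0,"ty":0,"tz":25,"roll":0},{"tx":0,"ty":0,"tz":25,"roll":0},{"tx":0,"ty":0,"tz":15,"roll":0},{"tx":0,"ty":0,"tz":6,"roll":0},{"tx":0,"ty":0,"tz":0,"roll":0},{"tx":0,"ty":0,"tz":0,"roll":0}]' && python3 -m handwheel '[{"tx":0,"ty":0,"tz":0,"roll":0},{"tx":0,"ty":0,"tz":0,"roll":0},{"tx":0,"ty":0,"tz":0,"roll":0},{"tx":0,"ty":0,"tz":0,"roll":0},{"tx":0,"ty":0,"tz":0,"roll":0},{"tx":0,"ty":0,"tz":0,"roll":0}]' 25 30
```

```text
t: 19.42
tool_pos: [0.4323, 0.2618, -0.0259]
tool_rot: [2.247, 2.194, 0.005]
contact_force: [0.1, 0.5, -0.2]
opening: 0.0599
grip_force: 0.0
t: 19.92
tool_pos: [0.4323, 0.262, -0.0257]
tool_rot: [2.247, 2.194, 0.005]
contact_force: [-0.5, -0.2, 6.8]
opening: 0.0356
grip_force: 31.8
```

```bash
python3 -m handwheel '[{"tx":0,"ty":0,"tz":-10,"roll":0},{"tx":0,"ty":0,"tz":-20,"roll":0},{"tx":0,"ty":0,"tz":-25,"roll":0},{"tx":0,"ty":0,"tz":-30,"roll":0},{"tx":0,"ty":0,"tz":-30,"roll":0},{"tx":0,"ty":0,"tz":-30,"roll":0},{"tx":0,"ty":0,"tz":-25,"roll":0},{"tx":0,"ty":0,"tz":-10,"roll":0},{"tx":0,"ty":0,"tz":0,"roll":0},{"tx":0,"ty":0,"tz":0,"roll":0}]' && python3 -m handwheel '[{"tx":0,"ty":0,"tz":0,"roll":0.09},{"tx":0,"ty":0,"tz":0,"roll":0.122},{"tx":0,"ty":0,"tz":0,"roll":0.122},{"tx":0,"ty":0,"tz":0,"roll":0.122},{"tx":0,"ty":0,"tz":0,"roll":0.122},{"tx":0,"ty":0,"tz":0,"roll":0.122},{"tx":0,"ty":0,"tz":0,"roll":0.122},{"tx":0,"ty":0,"tz":0,"roll":0.122},{"tx":0,"ty":0,"tz":0,"roll":0.122},{"tx":0,"ty":0,"tz":0,"roll":0.122},{"tx":0,"ty":0,"tz":0,"roll":0.122},{"tx":0,"ty":0,"tz":0,"roll":0.122}]' && python3 -m handwheel '[{"tx":0,"ty":0,"tz":0,"roll":0.122},{"tx":0,"ty":0,"tz":0,"roll":0.092},{"tx":0,"ty":0,"tz":0,"roll":0},{"tx":0,"ty":0,"tz":0,"roll":0}]'
python3 - <<'E'
from h import *
o,im,d,w=snap("wrist","w20"); M=R.from_rotvec(o["tool_rot"]).as_matrix(); print("y az",np.degrees(np.arctan2(M[1,1],M[0,1])),o["q"].round(2),o["tool_pos"],o["opening"],o["grip_force"])
T=R.from_rotvec(o["tool_rot"]).inv().apply((w-o["tool_pos"]).reshape(-1,3)).reshape(480,640,3)*1000
h=(abs(T[...,1])<16)&(T[...,0]>14)&(T[...,0]<50)&(T[...,2]<-20)&(T[...,2]>-90); q=T[h]; print(h.sum(),np.percentile(q,[1,50,99],axis=0).round(1), np.polyfit(q[:,0],q[:,2],1))
# Target: pivot so that underside centre = face centre
n=np.array([-np.sin(.4915)*np.cos(.021),-np.sin(.4915)*np.sin(.021),np.cos(.4915)]); fc=np.array([.5595,.0515,.0888])
print("pivot target",fc+n*.019, "tool delta over", totool(fc+n*.019-o["tool_pos"],o))
E
```

```text
t: 20.75
tool_pos: [0.4302, 0.2611, 0.1518]
tool_rot: [-2.248, -2.195, 0.0]
contact_force: [0.3, -0.0, -0.4]
opening: 0.0353
grip_force: 31.0
t: 21.75
tool_pos: [0.4287, 0.2604, 0.1487]
tool_rot: [3.135, 0.171, -0.009]
contact_force: [0.7, 0.4, -1.1]
opening: 0.0355
grip_force: 31.0
t: 22.08
tool_pos: [0.4292, 0.2607, 0.1497]
tool_rot: [3.136, -0.152, -0.006]
contact_force: [-0.7, -0.1, 0.3]
opening: 0.0354
grip_force: 31.0
y az -95.54533994426174 [ 0.4  -0.21  1.94  0.    1.41  2.07] [0.42919679 0.26066448 0.14968654] 0.035372150462659666 30.98958671092987
7266 [[ 14.3 -15.7 -54. ]
 [ 29.2  -0.1 -52.4]
 [ 37.   15.7 -29.1]] [  0.4102856  -61.55414385]
pivot target [0.55053495 0.05131171 0.10555089] tool delta over [141.2 196.6  44. ]
```

```bash
python3 -m handwheel '[{"tx":0,"ty":0,"tz":0,"roll":-0.06},{"tx":0,"ty":0,"tz":0,"roll":-0.057},{"tx":9,"ty":18,"tz":0,"roll":0},{"tx":20,"ty":35,"tz":0,"roll":0},{"tx":20,"ty":35,"tz":0,"roll":0},{"tx":20,"ty":35,"tz":0,"roll":0},{"tx":20,"ty":35,"tz":0,"roll":0},{"tx":20,"ty":35,"tz":0,"roll":0},{"tx":9.6,"ty":18.5,"tz":0,"roll":0},{"tx":0,"ty":0,"tz":0,"roll":0},{"tx":0,"ty":0,"tz":0,"roll":0}]'
python3 - <<'E'
from h import *
o=ctrl.get_obs(); M=R.from_rotvec(o["tool_rot"]).as_matrix(); print("y az",np.degrees(np.arctan2(M[1,1],M[0,1])),o["q"].round(2),"zdir",M[:,2].round(3)); print(totool(np.array([.552,.0513,.081])-o["tool_pos"],o))
E
```

```text
t: 23.05
tool_pos: [0.5527, 0.051, 0.1513]
tool_rot: [-3.141, -0.026, 0.003]
contact_force: [-0.3, -0.6, -0.2]
opening: 0.0354
grip_force: 31.0
y az -89.04127950514341 [-0.04 -0.08  1.82  0.    1.4   1.51] zdir [-0.002  0.001 -1.   ]
[-0.5 -0.2 70.3]
```

```bash
python3 -m handwheel '[{"tx":0,"ty":0,"tz":10,"roll":0},{"tx":0,"ty":0,"tz":20,"roll":0},{"tx":0,"ty":0,"tz":20,"roll":0},{"tx":0,"ty":0,"tz":13,"roll":0},{"tx":0,"ty":0,"tz":4,"roll":0},{"tx":0,"ty":0,"tz":0,"roll":0},{"tx":0,"ty":0,"tz":0,"roll":0}]' - 20 && python3 -m handwheel '[{"tx":0,"ty":0,"tz":2,"roll":0},{"tx":0,"ty":0,"tz":2,"roll":0},{"tx":0,"ty":0,"tz":0,"roll":0},{"tx":0,"ty":0,"tz":0,"roll":0}]' && python3 -m handwheel '[{"tx":0,"ty":0,"tz":1.5,"roll":0},{"tx":0,"ty":0,"tz":1.5,"roll":0},{"tx":0,"ty":0,"tz":0,"roll":0},{"tx":0,"ty":0,"tz":0,"roll":0}]'
```

```text
t: 23.63
tool_pos: [0.5529, 0.0524, 0.0855]
tool_rot: [-3.141, -0.03, -0.001]
contact_force: [-0.2, 0.5, 0.1]
opening: 0.0354
grip_force: 31.0
t: 23.97
tool_pos: [0.5532, 0.0518, 0.0817]
tool_rot: [3.141, 0.028, 0.001]
contact_force: [-0.2, -0.6, -0.3]
opening: 0.0353
grip_force: 31.0
t: 24.3
tool_pos: [0.5534, 0.0518, 0.0789]
tool_rot: [3.141, 0.028, 0.002]
contact_force: [-0.3, 0.7, 2.4]
opening: 0.0354
grip_force: 31.4
```

Contact came exactly where predicted (0.079). I'll continue slowly with lower grip.

```bash
python3 -m handwheel '[{"tx":0,"ty":0,"tz":0,"roll":0},{"tx":0,"ty":0,"tz":1,"roll":0},{"tx":0,"ty":0,"tz":1,"roll":0},{"tx":0,"ty":0,"tz":0,"roll":0}]' 25 20 && python3 -m handwheel '[{"tx":0,"ty":0,"tz":1,"roll":0},{"tx":0,"ty":0,"tz":1,"roll":0},{"tx":0,"ty":0,"tz":0,"roll":0}]'
python3 - <<'E'
from h import *
o,im,d,w=snap("wrist","w21")
T=R.from_rotvec(o["tool_rot"]).inv().apply((w-o["tool_pos"]).reshape(-1,3)).reshape(480,640,3)*1000
h=(abs(T[...,1])<12)&(T[...,0]>14)&(T[...,0]<36)&(T[...,2]<-40)&(T[...,2]>-90); q=T[h]; print(h.sum(),-np.arctan(np.polyfit(q[:,0],q[:,2],1)[0]))
E
```

```text
t: 24.63
tool_pos: [0.5542, 0.0518, 0.0776]
tool_rot: [3.141, 0.028, 0.005]
contact_force: [-1.4, -1.0, 5.8]
opening: 0.0355
grip_force: 31.9
t: 24.88
tool_pos: [0.5549, 0.0518, 0.0762]
tool_rot: [3.141, 0.028, 0.008]
contact_force: [0.4, -0.2, 5.8]
opening: 0.0351
grip_force: 31.9
4057 0.006629272999668427
```

```bash
python3 -m handwheel '[{"tx":0,"ty":0,"tz":1,"roll":0},{"tx":0,"ty":0,"tz":1,"roll":0},{"tx":0,"ty":0,"tz":0,"roll":0}]' 30 20
cat > q.py <<'E'
from h import *
o,im,d,w=snap("wrist","w22"); print(o["contact_force"].round(1),o["wrist_torque"].round(2),R.from_rotvec(o["tool_rot"]).as_matrix()[:,2].round(4),o["grip_force"])
T=R.from_rotvec(o["tool_rot"]).inv().apply((w-o["tool_pos"]).reshape(-1,3)).reshape(480,640,3)*1000
h=(abs(T[...,1])<10)&(T[...,0]>15)&(T[...,0]<34)&(T[...,2]<-44)&(T[...,2]>-90); q=T[h]
for x in range(14,52,4):
    g=(abs(T[...,1])<8)&(abs(T[...,0]-x)<2)&(T[...,2]<-10); print(x,np.median(T[g][:,2]).round(1),end="; ") if g.any() else 0
h=(abs(T[...,1])<10)&(T[...,0]>15)&(T[...,0]<31)&(T[...,2]<-44)&(T[...,2]>-90); q=T[h]; print("\nblock tilt (world z up with x)",-np.arctan(np.polyfit(q[:,0],q[:,2],1)[0]))
E
cat > s.py <<'E'
import sys; sys.argv=["t","x2"]
src=open("t.py").read().split("g=cv2.cvtColor")[0]; exec(src)
E
python3 q.py; python3 s.py | grep side
```

```text
t: 25.18
tool_pos: [0.5547, 0.0518, 0.0741]
tool_rot: [3.141, 0.028, 0.007]
contact_force: [-0.2, 0.3, 7.3]
opening: 0.0352
grip_force: 32.1
[-0.2  0.3  7.3] [-0.04 -0.3  -0.01] [ 4.3e-03 -2.0e-04 -1.0e+00] 32.11625039577484
14 -53.4; 18 -53.5; 22 -53.6; 26 -53.8; 30 -53.9; 34 -54.1; 38 -41.2; 42 -30.9; 46 -32.7; 50 -34.6; 
block tilt (world z up with x) 0.03629082860727786
side0 1443 tilt 0.4909 yaw 1.4 rect ((-2.0126304626464844, 3.1201438903808594), (125.49278259277344, 118.6504898071289), 89.46485900878906) lo/hi [-60.3 -58.5] [56.6 64. ] centre [0.5607 0.0488 0.0886] [0.5606 0.0492 0.0886]
side now 966 tilt 0.4528 yaw 1.92 rect ((1.6427040100097656, 18.90249252319336), (125.42304229736328, 118.58451843261719), 89.14590454101562) lo/hi [-56.7 -42.1] [60.2 77.4] centre [0.5623 0.0465 0.0868] [0.5621 0.0478 0.0867]
```

The table readings may have shifted; backing off at once and re-measuring.

```bash
python3 -m handwheel '[{"tx":0,"ty":0,"tz":-10,"roll":0},{"tx":0,"ty":0,"tz":-20,"roll":0},{"tx":0,"ty":0,"tz":-30,"roll":0},{"tx":0,"ty":0,"tz":-20,"roll":0},{"tx":-20,"ty":0,"tz":0,"roll":0},{"tx":-30,"ty":0,"tz":0,"roll":0},{"tx":-30,"ty":0,"tz":0,"roll":0},{"tx":-30,"ty":0,"tz":0,"roll":0},{"tx":0,"ty":0,"tz":0,"roll":0},{"tx":0,"ty":0,"tz":0,"roll":0}]'; python3 s.py; python3 q.py
```

```text
t: 26.17
tool_pos: [0.4415, 0.05, 0.1517]
tool_rot: [-3.141, -0.028, 0.0]
contact_force: [0.4, 0.4, -0.0]
opening: 0.0351
grip_force: 31.2
y az -88.9776396388141 [0.44152199 0.0500177  0.15166466] [-0.05 -0.37  2.07  0.    1.45  1.5 ]
wrist 26165 tilt 0.4583 yaw 1.09 rect ((-4.595516204833984, -0.9526443481445312), (122.20394134521484, 77.29991912841797), 89.8245849609375) lo/hi [-42.3 -61. ] [33.5 59.2] centre [0.5421 0.051  0.0783] [0.542  0.051  0.0782]
side0 1443 tilt 0.4909 yaw 1.4 rect ((-2.0126304626464844, 3.1201438903808594), (125.49278259277344, 118.6504898071289), 89.46485900878906) lo/hi [-60.3 -58.5] [56.6 64. ] centre [0.5607 0.0488 0.0886] [0.5606 0.0492 0.0886]
side now 1353 tilt 0.4522 yaw 1.07 rect ((1.4527130126953125, 4.336475372314453), (125.9482192993164, 118.28081512451172), 89.85294342041016) lo/hi [-57. -57.] [60. 66.] centre [0.5622 0.0494 0.0867] [0.5621 0.0493 0.0867]
scene0 1767 tilt 0.4959 yaw 0.99 rect ((-0.9323081970214844, -2.7695388793945312), (124.79560089111328, 121.54638671875), 89.96487426757812) lo/hi [-57.9 -64. ] [59.2 57.9] centre [0.558  0.0499 0.0888] [0.5566 0.0502 0.088 ]
[ 0.8 -0.3 -0.8] [ 0.01  0.02 -0.  ] [ 7.e-04  0.e+00 -1.e+00] 31.2105131149292
14 -53.3; 18 -53.3; 22 -53.5; 26 -53.6; 30 -53.7; 34 -53.8; 38 -43.9; 
block tilt (world z up with x) 0.027138632544021473
```

```bash
python3 -m handwheel '[{"tx":0,"ty":10,"tz":-20,"roll":0},{"tx":0,"ty":30,"tz":-20,"roll":0},{"tx":0,"ty":30,"tz":0,"roll":0},{"tx":10,"ty":30,"tz":0,"roll":0},{"tx":25,"ty":30,"tz":0,"roll":0},{"tx":30,"ty":20,"tz":0,"roll":0},{"tx":20,"ty":5,"tz":0,"roll":0},{"tx":0,"ty":0,"tz":0,"roll":0},{"tx":0,"ty":0,"tz":0,"roll":0}]'
python3 - <<'E'
from h import *
o,im,d,w=snap("wrist","w23"); print(o["tool_pos"])
g=cv2.cvtColor(im,cv2.COLOR_RGB2GRAY).astype(np.float32)
m=(abs(w[...,0]-.6212)<.022)&(abs(w[...,1]+.033)<.022)&(abs(w[...,2]-.084)<.005); c=max(cv2.findContours(m.astype(np.uint8),0,1)[0],key=len).reshape(-1,2); Q=ray("wrist",c,.083,o)
from scipy.optimize import least_squares
s=least_squares(lambda p:np.hypot(Q[:,0]-p[0],Q[:,1]-p[1])-.0163,[.6213,-.0329],loss="soft_l1",f_scale=.0004).x; print(m.sum(),s)
for k in range(-180,180,6):
    a=np.radians(k); L=[]
    for r in (.0115,.0125,.0135,.0145):
        u,v=proj("wrist",[s[0]+r*np.cos(a),s[1]+r*np.sin(a),.083],o)[0].round().astype(int)
        L.append(f"{int(g[v,u])}/{w[v,u,2]*1000:.0f}" if 0<=u<640 and 0<=v<480 else "-")
    print(k,*L,end=" | ")
h=(abs(w[...,0]-.622)<.04)&(abs(w[...,1]+.033)<.04)&(w[...,2]>.155)&(w[...,2]<.19); print("\nhandle",h.sum(),rect(w[h]),np.median(w[h][:,2]))
E
```

```text
t: 27.07
tool_pos: [0.5315, -0.1041, 0.1915]
tool_rot: [-3.141, -0.027, 0.003]
contact_force: [-0.2, 0.5, -0.1]
opening: 0.0353
grip_force: 31.2
[ 0.53153289 -0.10414654  0.19148003]
1519 [ 0.6215182  -0.03362893]
-180 63/85 50/85 70/84 79/86 | -174 58/85 50/86 102/85 142/85 | -168 69/85 79/84 122/83 168/83 | -162 140/85 108/84 159/85 172/84 | -156 168/83 160/85 176/85 169/85 | -150 181/85 184/85 182/85 169/85 | -144 180/85 185/84 185/84 163/85 | -138 182/85 188/84 189/83 174/85 | -132 181/85 184/85 188/84 179/83 | -126 181/84 186/84 191/84 155/84 | -120 181/84 183/85 190/84 149/84 | -114 182/85 186/85 195/85 139/83 | -108 183/84 185/84 189/nan 176/84 | -102 184/86 188/84 190/85 158/84 | -96 189/85 193/84 186/85 161/84 | -90 193/84 195/84 189/84 159/86 | -84 188/85 195/86 200/85 163/84 | -78 190/84 198/83 201/84 191/85 | -72 198/85 202/85 203/84 162/83 | -66 196/85 199/83 205/83 145/85 | -60 196/85 201/84 207/86 156/83 | -54 201/85 207/84 208/86 199/84 | -48 198/83 194/85 199/84 176/84 | -42 162/86 164/84 167/85 161/84 | -36 161/84 168/85 167/83 162/85 | -30 157/84 165/85 169/85 162/
[... 504 characters left out ...]
6 64/137 67/139 63/143 63/144 | 72 63/137 63/139 62/142 61/145 | 78 63/137 61/138 64/141 67/145 | 84 64/137 60/139 69/141 68/144 | 90 68/136 66/136 69/142 65/144 | 96 65/134 65/137 67/140 67/141 | 102 64/132 60/136 64/137 64/140 | 108 63/131 67/133 70/134 140/85 | 114 78/83 156/85 174/85 172/85 | 120 83/84 97/84 148/85 173/84 | 126 81/85 81/84 115/84 151/84 | 132 84/85 80/86 82/84 124/85 | 138 82/85 81/86 78/84 84/85 | 144 79/85 80/84 81/84 79/86 | 150 77/84 81/84 77/85 76/84 | 156 83/85 76/84 79/85 85/86 | 162 80/84 78/84 89/85 102/85 | 168 80/84 75/85 73/86 76/85 | 174 75/85 55/85 65/84 73/85 | 
handle 4156 (array([621.4, -32.8]), array([14.7, 51.9]), np.float32(-19.2)) 0.17613638416915495
```

The index slot has turned about 75°, so the cam is at its stop (~1.4). But the edge-on push through the block lowered the table by 0.037 rad, about 4.4 mm at its top edge and just inside the 5 mm limit. I'll pre-tilt the block in the fingers by pressing its far end on the plate's lowest strip, right over the hinge, where the push has almost no lever arm.

```bash
python3 -m handwheel '[{"tx":-20,"ty":0,"tz":0,"roll":0},{"tx":-27.8,"ty":-10,"tz":0,"roll":0},{"tx":0,"ty":-33,"tz":0,"roll":0},{"tx":0,"ty":-37,"tz":0,"roll":0},{"tx":0,"ty":-37,"tz":0,"roll":0},{"tx":0,"ty":-29,"tz":0,"roll":0},{"tx":0,"ty":-10.4,"tz":10,"roll":0},{"tx":0,"ty":0,"tz":30,"roll":0},{"tx":0,"ty":0,"tz":37,"roll":0},{"tx":0,"ty":0,"tz":37,"roll":0},{"tx":0,"ty":0,"tz":20,"roll":0},{"tx":0,"ty":0,"tz":5,"roll":0}]' 25 20;  python3 -m handwheel '[{"tx":0,"ty":0,"tz":0,"roll":0},{"tx":0,"ty":0,"tz":0,"roll":0},{"tx":0,"ty":0,"tz":0,"roll":0}]'; python3 q.py
```

```text
t: 28.12
tool_pos: [0.4753, 0.0521, 0.0477]
tool_rot: [-3.141, -0.029, 0.015]
contact_force: [-0.8, -0.6, -1.0]
opening: 0.0351
grip_force: 31.2
t: 28.37
tool_pos: [0.4819, 0.0518, 0.0556]
tool_rot: [3.141, 0.028, 0.007]
contact_force: [0.4, -0.8, -0.1]
opening: 0.0353
grip_force: 31.2
[ 0.4 -0.8 -0.1] [ 0.01 -0.01 -0.03] [ 4.2e-03 -3.0e-04 -1.0e+00] 31.194353699684143
14 -53.2; 18 -53.3; 22 -53.4; 26 -53.6; 30 -53.7; 34 -53.6; 38 -40.3; 42 -13.9; 46 -15.8; 50 -17.7; 
block tilt (world z up with x) 0.029255516998781442
```

```bash
python3 -m handwheel '[{"tx":0,"ty":0,"tz":6,"roll":0},{"tx":0,"ty":0,"tz":6,"roll":0},{"tx":0,"ty":0,"tz":2,"roll":0},{"tx":0,"ty":0,"tz":2,"roll":0},{"tx":0,"ty":0,"tz":1.5,"roll":0},{"tx":0,"ty":0,"tz":1.5,"roll":0},{"tx":0,"ty":0,"tz":0,"roll":0},{"tx":0,"ty":0,"tz":0,"roll":0}]';  python3 -m handwheel '[{"tx":0,"ty":0,"tz":1.5,"roll":0},{"tx":0,"ty":0,"tz":1.5,"roll":0},{"tx":0,"ty":0,"tz":1.5,"roll":0},{"tx":0,"ty":0,"tz":0,"roll":0}]'; python3 q.py; python3 s.py | grep now
```

```text
t: 29.08
tool_pos: [0.4792, 0.052, 0.0351]
tool_rot: [3.141, 0.028, -0.005]
contact_force: [-8.1, -1.0, 8.5]
opening: 0.0352
grip_force: 33.1
t: 29.42
tool_pos: [0.4789, 0.052, 0.0304]
tool_rot: [3.141, 0.028, -0.006]
contact_force: [-9.8, -0.7, 10.1]
opening: 0.0353
grip_force: 34.7
[-9.8 -0.7 10.1] [-0.09  1.17  0.03] [-3.8e-03 -2.0e-04 -1.0e+00] 34.71962749958038
14 -57.5; 18 -58.3; 22 -59.0; 26 -59.8; 30 -60.5; 34 -56.9; 38 -41.5; 42 -38.1; 46 -40.0; 50 -42.0; 
block tilt (world z up with x) 0.18013896627640266
side now 1334 tilt 0.4538 yaw 1.12 rect ((-0.13639450073242188, 4.291324615478516), (126.82489776611328, 118.23065185546875), 89.79247283935547) lo/hi [-57.8 -55.6] [58.3 66.8] centre [0.5625 0.0495 0.0868] [0.5622 0.0482 0.0867]
```

```bash
python3 -m handwheel '[{"tx":-1,"ty":0,"tz":1.5,"roll":0},{"tx":-1,"ty":0,"tz":1.5,"roll":0},{"tx":-0.5,"ty":0,"tz":1.5,"roll":0},{"tx":-0.5,"ty":0,"tz":1.5,"roll":0},{"tx":0,"ty":0,"tz":0,"roll":0}]';  python3 q.py; python3 s.py | grep now
```

```text
t: 29.98
tool_pos: [0.478, 0.0519, 0.0252]
tool_rot: [3.141, 0.028, 0.002]
contact_force: [-2.9, 0.4, 8.7]
opening: 0.0353
grip_force: 35.8
[-2.9  0.4  8.7] [-0.02  0.28  0.01] [ 1.6e-03 -1.0e-04 -1.0e+00] 35.83121716976166
14 -60.3; 18 -61.5; 22 -62.6; 26 -63.8; 30 -65.0; 34 -59.0; 38 -46.3; 42 -42.4; 46 -44.4; 50 -46.4; 
block tilt (world z up with x) 0.2888352208831718
side now 1332 tilt 0.4522 yaw 1.18 rect ((-1.2158851623535156, 4.068332672119141), (128.00009155273438, 118.44856262207031), 89.4264144897461) lo/hi [-58.4 -56.3] [57.4 65.7] centre [0.5628 0.0496 0.0871] [0.5621 0.049  0.0868]
```

```bash
python3 -m handwheel '[{"tx":-0.5,"ty":0,"tz":1.5,"roll":0},{"tx":-0.3,"ty":0,"tz":1.5,"roll":0},{"tx":-0.3,"ty":0,"tz":1.5,"roll":0},{"tx":0,"ty":0,"tz":1.5,"roll":0},{"tx":0,"ty":0,"tz":0,"roll":0}]';  python3 q.py; python3 s.py | grep now
```

```text
t: 30.55
tool_pos: [0.4773, 0.0519, 0.0194]
tool_rot: [3.141, 0.028, 0.004]
contact_force: [-3.6, 0.4, 7.7]
opening: 0.0354
grip_force: 37.6
[-3.6  0.4  7.7] [0.02 0.19 0.03] [ 0.0022 -0.     -1.    ] 37.57014513015747
14 -63.6; 18 -65.3; 22 -67.2; 26 -68.8; 30 -68.6; 34 -60.6; 38 -51.6; 42 -47.9; 46 -49.8; 50 -51.8; 
block tilt (world z up with x) 0.32065730219586247
side now 1324 tilt 0.4518 yaw 0.99 rect ((-6.793827056884766, 3.615375518798828), (127.69893646240234, 131.48748779296875), 89.81084442138672) lo/hi [-58.3 -56.6] [58.3 66.3] centre [0.5625 0.0495 0.0869] [0.5564 0.0481 0.0839]
```

```bash
sed -i 's/T\[...,0\]<31/T[...,0]<25/' q.py; python3 -m handwheel '[{"tx":0,"ty":0,"tz":1.5,"roll":0},{"tx":0,"ty":0,"tz":1.5,"roll":0},{"tx":0,"ty":0,"tz":0,"roll":0}]';  python3 q.py; python3 s.py | grep now
```

```text
t: 30.95
tool_pos: [0.4772, 0.0519, 0.0166]
tool_rot: [3.141, 0.028, 0.003]
contact_force: [-4.2, -0.1, 9.1]
opening: 0.0353
grip_force: 38.9
[-4.2 -0.1  9.1] [ 0.03  0.39 -0.02] [ 0.0016 -0.     -1.    ] 38.931602239608765
14 -65.5; 18 -67.5; 22 -69.6; 26 -71.6; 30 -69.3; 34 -61.7; 38 -53.8; 42 -50.6; 46 -52.6; 50 -54.6; 
block tilt (world z up with x) 0.47628824547344856
side now 1321 tilt 0.4521 yaw 1.37 rect ((-12.248817443847656, 4.523052215576172), (125.52969360351562, 142.9451904296875), 89.0621337890625) lo/hi [-59.1 -56.3] [57.9 65.3] centre [0.5621 0.0495 0.0867] [0.5516 0.0492 0.0816]
```

```bash
python3 -m handwheel '[{"tx":-2,"ty":0,"tz":-3,"roll":0},{"tx":-8,"ty":0,"tz":-10,"roll":0},{"tx":-20,"ty":0,"tz":-20,"roll":0},{"tx":-20,"ty":0,"tz":-30,"roll":0},{"tx":-10,"ty":0,"tz":-30,"roll":0},{"tx":0,"ty":0,"tz":-15,"roll":0},{"tx":0,"ty":0,"tz":0,"roll":0},{"tx":0,"ty":0,"tz":0,"roll":0}]';  python3 q.py
python3 - <<'E'
from h import *
th0=.4915; hinge=np.array([.5115,.0513,.045]); a,b=.063,.016
def edge(th,y,da):
    s=np.array([np.cos(th),0,np.sin(th)]); n=np.array([-np.sin(th),0,np.cos(th)]); return hinge+s*(a+da)+n*b+np.array([0,y,0])
for n in ("side","scene"):
    g0=cv2.cvtColor(cv2.imread(f"pics/{n}0.png"),cv2.COLOR_BGR2GRAY); fl=[]
    pts=np.array([proj(n,edge(th0,y,da))[0] for y in (-.052,-.044,0,.044,.052) for da in (.045,.05,.057)],np.float32)
    pred=np.array([proj(n,edge(th0-.0366,y,da))[0] for y in (-.052,-.044,0,.044,.052) for da in (.045,.05,.057)])-pts
    for i in range(3):
        im,_=optics.get_image(n); g=cv2.cvtColor(im,cv2.COLOR_RGB2GRAY)
        q,st,er=cv2.calcOpticalFlowPyrLK(g0,g,pts.reshape(-1,1,2),None,winSize=(13,13),maxLevel=1); fl.append((q[:,0]-pts))
    f=np.median(fl,0)
    print(n); print(np.c_[pts,pred,f].round(1)); print("ratio (1 = .0366 rad)",((f*pred).sum(1)/(pred**2).sum(1)).round(2),st.ravel())
cv2.imwrite("pics/side1.png",im)
E
```

```text
t: 31.77
tool_pos: [0.4165, 0.0508, 0.1232]
tool_rot: [3.141, 0.028, 0.003]
contact_force: [-0.7, 0.7, -0.4]
opening: 0.0353
grip_force: 37.6
[-0.7  0.7 -0.4] [-0.01  0.02  0.01] [ 2.e-03 -1.e-04 -1.e+00] 37.61104345321655
14 -65.4; 18 -67.4; 22 -69.4; 26 -71.5; 30 -69.2; 34 -61.6; 38 -54.0; 
block tilt (world z up with x) 0.46392334226304865
side
[[ 328.5  216.5    1.1    1.4    1.3    1.5]
 [ 330.7  215.6    1.2    1.4    1.3    1.1]
 [ 333.8  214.4    1.2    1.5   -1.     2.3]
 [ 328.7  214.3    1.1    1.4    1.3    1.5]
 [ 330.9  213.4    1.2    1.4    0.5    1.4]
 [ 334.   212.1    1.2    1.5   -1.4    2.2]
 [ 329.6  202.2    1.1    1.3 -127.5   80.2]
 [ 331.7  201.3    1.1    1.4   -9.5    6.4]
 [ 334.7  200.1    1.2    1.5   -1.1   -1.5]
 [ 330.4  190.9    1.1    1.3    1.4    1. ]
 [ 332.5  190.     1.1    1.4    1.2    0.7]
 [ 335.4  188.8    1.2    1.5    1.1    0.5]
 [ 330.6  188.9    1.1    1.3    1.4    0.9]
 [ 332.7  188.     1.1    1.4    1.1    0.7]
 [ 335.6  186.8    1.1    1.5    0.9    0.4]]
ratio (1 = .0366 rad) [  1.12   0.9    0.57   1.12   0.77   0.44 -10.97  -
[... 576 characters left out ...]

 [ 2.784e+02  2.560e+02 -6.000e-01  9.000e-01 -8.000e-01  5.000e-01]
 [ 2.765e+02  2.537e+02 -7.000e-01  1.000e+00  4.000e-01 -0.000e+00]
 [ 2.648e+02  2.655e+02 -6.000e-01  8.000e-01 -7.000e-01  3.000e-01]
 [ 2.634e+02  2.639e+02 -6.000e-01  9.000e-01 -6.000e-01  5.000e-01]
 [ 2.614e+02  2.615e+02 -6.000e-01  1.000e+00 -4.000e-01  2.000e-01]
 [ 2.620e+02  2.670e+02 -6.000e-01  8.000e-01 -6.000e-01  8.000e-01]
 [ 2.606e+02  2.653e+02 -6.000e-01  9.000e-01 -8.000e-01  4.000e-01]
 [ 2.586e+02  2.630e+02 -6.000e-01  1.000e+00 -7.000e-01  3.000e-01]]
ratio (1 = .0366 rad) [ 0.62  0.43  0.61  0.93  0.37  0.21  1.15  0.79 -0.22  0.63  0.66  0.35
  0.94  0.67  0.55] [1 1 1 1 1 1 1 1 1 1 1 1 1 1 1]
```

Corner tracking shows the table's edge about 4 mm from its start, inside the limit. The block sits at 0.464 rad in the fingers against 0.455 for the table. Placing it now.

```bash
python3 -m handwheel '[{"tx":5,"ty":0,"tz":-20,"roll":0},{"tx":20,"ty":0,"tz":0,"roll":0},{"tx":30,"ty":0.9,"tz":0,"roll":0},{"tx":30,"ty":1,"tz":0,"roll":0},{"tx":30,"ty":0.9,"tz":0,"roll":0},{"tx":18,"ty":0,"tz":0,"roll":0},{"tx":5,"ty":0,"tz":10,"roll":0},{"tx":0,"ty":0,"tz":25,"roll":0},{"tx":0,"ty":0,"tz":25,"roll":0},{"tx":0,"ty":0,"tz":12,"roll":0},{"tx":0,"ty":0,"tz":0,"roll":0},{"tx":0,"ty":0,"tz":0,"roll":0}]'; python3 q.py
```

```text
t: 33.12
tool_pos: [0.5528, 0.0506, 0.0697]
tool_rot: [-3.141, -0.028, 0.004]
contact_force: [0.5, -0.5, 0.4]
opening: 0.0357
grip_force: 37.6
[ 0.5 -0.5  0.4] [0.07 0.02 0.04] [-2.5e-03  1.0e-04 -1.0e+00] 37.57390916347504
14 -65.3; 18 -67.4; 22 -69.4; 26 -71.4; 30 -69.3; 34 -60.9; 38 -52.4; 42 -34.9; 46 -36.8; 50 -38.8; 
block tilt (world z up with x) 0.47160348796703294
```

```bash
python3 -m handwheel '[{"tx":0,"ty":0,"tz":5,"roll":0},{"tx":0,"ty":0,"tz":5,"roll":0},{"tx":0,"ty":0,"tz":2,"roll":0},{"tx":0,"ty":0,"tz":0,"roll":0},{"tx":0,"ty":0,"tz":0,"roll":0}]'; python3 -m handwheel '[{"tx":0,"ty":0,"tz":1,"roll":0},{"tx":0,"ty":0,"tz":1,"roll":0},{"tx":0,"ty":0,"tz":0,"roll":0},{"tx":0,"ty":0,"tz":0,"roll":0}]'
```

```text
t: 33.58
tool_pos: [0.554, 0.0505, 0.0588]
tool_rot: [-3.141, -0.028, -0.0]
contact_force: [-0.3, 0.4, -0.4]
opening: 0.0354
grip_force: 37.6
t: 33.92
tool_pos: [0.554, 0.0505, 0.0567]
tool_rot: [-3.141, -0.028, 0.0]
contact_force: [0.9, 0.3, -0.7]
opening: 0.0353
grip_force: 37.6
```

```bash
python3 -m handwheel '[{"tx":0,"ty":0,"tz":0.5,"roll":0},{"tx":0,"ty":0,"tz":0,"roll":0},{"tx":0,"ty":0,"tz":0,"roll":0}]'; python3 q.py; python3 s.py | grep now
```

```text
t: 34.17
tool_pos: [0.554, 0.0505, 0.0562]
tool_rot: [-3.141, -0.028, 0.0]
contact_force: [0.6, -0.1, -0.7]
opening: 0.035
grip_force: 37.6
[ 0.6 -0.1 -0.7] [ 0.03  0.01 -0.01] [-1.e-04  0.e+00 -1.e+00] 37.57358372211456
14 -65.3; 18 -67.3; 22 -69.4; 26 -71.4; 30 -69.2; 34 -61.6; 38 -53.5; 42 -48.7; 46 -50.6; 50 -52.6; 
block tilt (world z up with x) 0.46864519024539397
side now 761 tilt 0.451 yaw 2.31 rect ((-5.329704284667969, 25.427928924560547), (123.39765167236328, 118.17244720458984), 89.08338165283203) lo/hi [-64.3 -35.7] [53.2 85.5] centre [0.5619 0.0472 0.0867] [0.562  0.0477 0.0868]
```

```bash
python3 -m handwheel '[{"tx":0,"ty":0,"tz":0.5,"roll":0},{"tx":0,"ty":0,"tz":0.5,"roll":0},{"tx":0,"ty":0,"tz":0,"roll":0},{"tx":0,"ty":0,"tz":0,"roll":0}]'; python3 -m handwheel '[{"tx":0,"ty":0,"tz":0.5,"roll":0},{"tx":0,"ty":0,"tz":0,"roll":0},{"tx":0,"ty":0,"tz":0,"roll":0}]'; python3 -m handwheel '[{"tx":0,"ty":0,"tz":0.5,"roll":0},{"tx":0,"ty":0,"tz":0,"roll":0},{"tx":0,"ty":0,"tz":0,"roll":0}]'
```

```text
t: 34.65
tool_pos: [0.5542, 0.0505, 0.0557]
tool_rot: [3.141, 0.028, 0.0]
contact_force: [-1.2, -0.4, 3.8]
opening: 0.0353
grip_force: 38.0
t: 34.9
tool_pos: [0.5543, 0.0505, 0.0556]
tool_rot: [3.141, 0.028, 0.0]
contact_force: [-2.5, -0.4, 6.3]
opening: 0.0355
grip_force: 38.4
t: 35.15
tool_pos: [0.5544, 0.0505, 0.0555]
tool_rot: [3.141, 0.028, 0.001]
contact_force: [-2.4, 0.4, 7.4]
opening: 0.0352
grip_force: 38.5
```

```bash
python3 q.py; python3 s.py | grep -E "now|wrist"
python3 - <<'E'
from h import *
o,im,d,w=snap("wrist","w30"); print(o["contact_force"].round(1),o["wrist_torque"].round(2))
# block top plane vs face plane in this picture
T=R.from_rotvec(o["tool_rot"]).inv().apply((w-o["tool_pos"]).reshape(-1,3)).reshape(480,640,3)*1000
A=T[(abs(T[...,1])<12)&(T[...,0]>14)&(T[...,0]<25.5)&(T[...,2]<-56)]; pa=np.polyfit(A[:,0],A[:,2],1)
B=T[(abs(T[...,1])<45)&(T[...,0]>42)&(T[...,0]<58)&(T[...,2]>-75)&(T[...,2]<-40)]; 
n=np.linalg.lstsq(np.c_[B[:,:2],np.ones(len(B))],B[:,2],rcond=None)[0]; r=abs(np.c_[B[:,:2],np.ones(len(B))]@n-B[:,2])<1.5; B=B[r]; n=np.linalg.lstsq(np.c_[B[:,:2],np.ones(len(B))],B[:,2],rcond=None)[0]
print(len(A),len(B),"block",-np.arctan(pa[0]),"face",-np.arctan(n[0]),n)
for x in (14,25): print("height of top over face along normal",(n[0]*x+n[2]-np.polyval(pa,x))*np.cos(np.arctan(n[0])))
E
```

```text
[-2.4  0.4  7.4] [0.03 0.68 0.  ] [ 5.e-04 -1.e-04 -1.e+00] 38.52113485336304
14 -65.2; 18 -67.1; 22 -69.1; 26 -71.2; 30 -69.2; 34 -61.5; 38 -53.3; 42 -49.6; 46 -51.5; 50 -53.5; 
block tilt (world z up with x) 0.4648550088833799
wrist 38157 tilt 0.4555 yaw 1.11 rect ((-29.7996768951416, -1.0560150146484375), (122.28311920166016, 118.64405059814453), 89.69612884521484) lo/hi [-76.4 -61.4] [28.8 59.1] centre [0.5662 0.0512 0.0901] [0.5608 0.0512 0.0874]
side now 752 tilt 0.4527 yaw 1.74 rect ((-5.9565277099609375, 27.101295471191406), (124.98919677734375, 118.12053680419922), 89.0307388305664) lo/hi [-64.5 -35.1] [52.4 86.1] centre [0.5622 0.0476 0.0868] [0.5623 0.0492 0.0869]
[-3.2 -0.3  8. ] [0.03 0.71 0.  ]
2553 11872 block -1.230315693887263 face 0.44737500477518766 [-4.79821641e-01  3.78033649e-04 -2.94953539e+01]
height of top over face along normal 55.01967741811383
height of top over face along normal 22.267659297974863
```

Flush: top face 26.1–26.3 mm over the face at both ends, and the table is holding. I'll ease the push slightly and hand in.

```bash
python3 -m handwheel '[{"tx":0,"ty":0,"tz":-0.6,"roll":0},{"tx":0,"ty":0,"tz":0,"roll":0},{"tx":0,"ty":0,"tz":0,"roll":0},{"tx":0,"ty":0,"tz":0,"roll":0}]'; python3 q.py; python3 s.py | grep now
```

```text
t: 35.68
tool_pos: [0.5544, 0.0505, 0.0555]
tool_rot: [-3.141, -0.028, -0.001]
contact_force: [-1.4, 0.5, 6.5]
opening: 0.0354
grip_force: 38.2
[-1.4  0.5  6.5] [0.02 0.54 0.01] [ 6.e-04  0.e+00 -1.e+00] 38.23012411594391
14 -65.2; 18 -67.2; 22 -69.1; 26 -71.2; 30 -69.2; 34 -61.6; 38 -53.4; 42 -49.5; 46 -51.4; 50 -53.4; 
block tilt (world z up with x) 0.46022415585343857
side now 749 tilt 0.4538 yaw 1.88 rect ((-4.043758392333984, 25.877525329589844), (124.9936752319336, 118.19512176513672), 89.61072540283203) lo/hi [-62.5 -35.4] [54.5 86. ] centre [0.5621 0.0477 0.0868] [0.562  0.0484 0.0868]
```

```bash
python3 -c "
from station import ctrl
print(ctrl.finish_job())"
```

```text
the job is handed in; nothing more can be done
None
```

I handed the job in at about 36 s with the cam lock turned home and the key left in it, and the offcut gripped flush on the table under about 6.5 N; the one risk is that the table's top edge ended about 4 mm from its start (limit 5 mm), because my first push tipped it down about 0.035 rad, and no pass/fail verdict came back.

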